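# Clear, close and pin a hinged gas cell

### The job

Use the scraper block, not the fingers, to sweep the three marble chips off the lower plate of the hinged gas cell into its green catch tray, and stand the scraper back upright on the bench, clear of the cell. Then swing the blue lid fully shut and push the orange-knobbed pin all the way down through the holes in lid and plate until its collar sits on the lid. Finish while holding: keep the orange knob in the gripper and keep pressing it down firmly so that the lid stays pressed shut; leave the grey-knobbed pin and the other things on the bench alone.

Things in the scene. Friction and masses are not known exactly. Their poses are not given: they have to be found in the camera images.
- cell: Grey fixed gas cell, place and yaw vary. Origin: centre of the underside of its base block, 140 (x) x 180 (y) x 40 mm high; the block's top is the lower plate. Green open catch tray against its -x face, towards the robot: outside x -180 to -70, y -75 to 75 mm, walls 4 thick, 32 high, floor at about 4 mm. Lid hinged along its +y side.
- lid (a joint): Angle of the blue lid (rad): 0 = shut, grows as it opens up and out to the cell's +y; starts 1.75 to 2.15, leaning back. Stiff: stays where left; 2 to 4 N at the free edge swings it. Flat slab 130 mm along the hinge, from 5 to 165 mm from its axis, 12 mm thick: shut, its top is 13 mm above the plate (z 53 mm). Its 15 mm hole, 142 mm from the axis, lies over the plate's hole when shut.
- lid_hinge (a point): Middle of the lid's hinge axis, at (0, 80, 40) mm in the cell's frame; the axis runs along the cell's x.
- pin_hole (a point): Centre of the mouth of the pin hole in the lower plate, at (0, -62, 40) mm in the cell's frame; the hole is vertical, 15 mm wide, through the 40 mm block.
- chip0: White marble chip, a 15 mm cube with a rough look, 12 g; origin at its centre. Starts on the lower plate, within 26 mm of the cell's x axis (across) and between x = -35 and 22 mm of the cell.
- chip1: Another marble chip like chip0.
- chip2: Another marble chip like chip0.
- scraper: Scraper block, about 0.14 kg, standing on the bench. Origin: centre of its underside. White foot 24 mm along its x, 100 mm along its y, 28 mm high, with a wooden grip on top, 22 mm along x, 36 mm along y, from z = 28 to 71 mm, centred. Its long flat faces (+x, -x) push the chips.
- pin_block: Fixed wooden block, 150 x 60 x 50 mm high, origin at the centre of its underside, holding the two pins upright in holes at x = +42 and -42 mm of its frame.
- pin: Steel pin with ORANGE knob, about 70 g, upright in one of the block's holes. Origin: centre of its foot, z up the shank. Shank 12 mm wide, 44 long, tapered foot; collar 30 wide, z 44 to 49 mm; round knob 24 wide, z 49 to 92 mm. Foot 6 mm above the bench in the block; 9 mm when home in the shut cell, collar on the lid.
- spare_pin: The same pin with a GREY knob, in the other hole of the block; belongs to another cell, to be left alone.
- stopwatch: Black stopwatch, 75 x 55 x 18 mm, lying on the bench; bystander.
- beaker: Glass beaker, 68 mm wide, 85 mm high, on the bench; bystander.
- flask: Conical glass flask, 82 mm wide, 125 mm high, on the bench; bystander.
- bung: Orange stopper, 32 mm wide, 28 mm high, on the bench; bystander.
- bottle: White bottle with a yellow cap, 48 mm wide, 100 mm high; bystander.
There are look-alikes about, which are no part of the job. There is more than one size of the pin; the job needs the largest. Leave any purple look-alike of the scraper alone.

How it is judged:
By the outcome, as a careful person would: the job done as asked, in the order asked, and still so for the second after the job is handed in, while the arm keeps its last pose, push and grip.
It also fails if it takes over 72 s, if anything falls off the work surface, if the arm or the gripper's body presses on something with over 40 N, if the wrist force passes 120 N, or if a joint passes its speed limit or range.

### The arm

A 6-joint arm with a two-finger parallel gripper is mounted at the origin on the work surface. World frame = base frame: x ahead of the robot, y to its left, z up, the work surface at z = 0. Lengths are in mm, angles in degrees, forces in N, time in s.
With the tool pointing down it reaches from about 350 to 850 mm from the base axis. Payload 8.1 kg.
Tool frame: the origin (TCP) lies midway between the tips of the shut fingers; the grasp point (between the pads) lies 19 mm behind it; z points along the fingers, x is the direction in which the jaws open and shut, and the axes are right-handed (so a half turn about z gives the same grasp; the last joint's range is limited). The gripper opens to 85 mm and grips with 20 to 120 N. Pads are 22 mm wide; open, the fingers measure 114 mm over their backs; the gripper's body (76 mm by 85 mm) begins 54 mm behind the grasp point. The pads swing forward as they close: fully open they stand 13 mm farther back than shut.
Start: joints at [64.378, 7.471, 85.268, -0, 87.261, -4.893], TCP at [212.354, 561.169, 231.292] pointing down, gripper open.
Joint ranges: [-169.43, 169.43], [-51.17, 129.36], [1.28, 143.12], [-76.62, 256.62], [0, 156.53], [-152.29, 152.29]. Speed limits (degrees/s): [136.94, 136.94, 159.86, 180, 180, 180].

### API

Orientations are given as [roll, pitch, yaw] about the fixed x, y, z axes, in that order (R = Rz(yaw) Ry(pitch) Rx(roll)).
In Python, from bench import monitor, cams, r gives the robot as it stands.
- The arm moves only by the tool jog_arm, never from a script. Its arguments are lists of equal length, an entry for each row: "offset": the shift along the tool's x, y, z in mm, a list of three; "delta_rot": the turn, a rotation vector about the tool's x, y, z in degrees, a list of three; "jaw": the opening in per cent of the stroke, from 0 (shut) to 100 (fully open). In form: {"offset": [[x, y, z], ...], "delta_rot": [[rx, ry, rz], ...], "jaw": [jaw, ...]}. A call has 1 to 20 rows; each row shifts and turns the pose as measured when the row begins, along the tool's axes as they then stand; what a row does not reach is not made up. A row lasts 1/10 s, in which the tool goes at most 50 mm and 8.59 degrees, less where a joint would pass 70% of its speed; a pose out of reach is approached as far as the arm can. A call is refused whole if a number of a shift passes 50 or a number of a turn 8.59, either way. A call with a gripper value outside its range is refused whole. The fingers move at their own pace and stop on an object; "newtons" is the grip in N (left out, the last holds). Time passes only in rows, so rows that do not move let the fingers close. It gives the time, the measured TCP pose, the force and the opening at its end, in the units of the state.
- monitor.sense(): the state, without advancing time (a new reading comes with each control period).
- cams.snapshot(name): name is "side" or "top"; returns (picture, depth): 420x560x3 uint8, red, green, blue; 420x560 float32, mm along the optical axis (not along the pixel's ray), 0 where there is no reading.
- cams.camera_model(name): a dict with "K" (3x3 intrinsics, pixels), "camera_from_world" (4x4, takes a point from world to camera coordinates). Camera axes: x right, y down, z forward; pixel columns grow to the right and rows downward; lengths in mm; the calibration is good to about 2 mm. A picture is of the moment at which its call begins. camera_model takes no time and is no camera call.
- r.hand_in(): hands the job in, once; it reports no verdict.
The state is a dict: "time": time; "joint_pos": joint angles; "qd": joint speeds; "joint_efforts": joint torques, N m; "tool_pos": TCP position; "tcp_rot": TCP orientation; "ft_force": force on the tool from outside, world axes, zero at the start; "wrist_torque": the same for the moment, N m; "finger_gap": finger opening in mm.
Only numpy, scipy, OpenCV 4.12 (cv2) and the standard library are available. Lean on these libraries where they do the work, as an engineer would, in place of code of your own. Each camera call takes 0.05 s, during which the arm holds its last target.

## Working session

There is one attempt and no reset: what is moved stays moved. The work goes in short steps, Python scripts to look and compute and a tool call to move; the robot and the scene stay as the last step left them, time stands still between calls to the robot, and variables do not carry over. Pictures are saved under pics/ and viewed, and the job is handed in when it is done.

Besides the shell and the picture viewer there is one more tool, called after "Request:" as a command line: name --argument value ..., lists and objects as JSON in quotes. jog_arm: Moves the arm, as the interface text tells. Its arguments: {"type":"object","properties":{"offset":{"type":"array","items":{"type":"array","items":{"type":"number"}}},"delta_rot":{"type":"array","items":{"type":"array","items":{"type":"number"}}},"jaw":{"type":"array","items":{"type":"number"}},"newtons":{"type":"number"}},"required":["offset","delta_rot","jaw"]}

```bash
mkdir -p pics; ls; python3 - <<'E'
from bench import monitor,cams,r
import cv2,numpy as np
print(monitor.sense())
for n in ("side","top"):
    im,d=cams.snapshot(n); cv2.imwrite(f"pics/{n}0.png",im[:,:,::-1]); np.savez(f"{n}0.npz",im=im,d=d)
    m=cams.camera_model(n); print(n,m["K"],m["camera_from_world"])
E
```

```text
pics
{'time': 0.0, 'joint_pos': array([ 6.43761988e+01,  7.51854318e+00,  8.53294157e+01, -1.87089354e-04,
        8.72624698e+01, -4.89200077e+00]), 'qd': array([-0.00615186,  0.1007382 ,  0.02148826, -0.10933462, -0.05450734,
       -0.01899824]), 'joint_efforts': array([ 7.00832697e-04, -5.69386089e+01, -5.00570726e+01,  9.58537203e-05,
        1.44327982e-02, -1.32480599e-05]), 'tool_pos': array([212.1226895 , 560.6522437 , 230.20732868]), 'tcp_rot': array([-1.79990769e+02,  1.10042330e-01,  6.92682176e+01]), 'ft_force': array([ 0.07569699,  0.14249438, -0.60524565]), 'wrist_torque': array([ 0.02954414,  0.00353469, -0.02837643]), 'finger_gap': 85.47742948140261}
side [[399.52525219   0.         279.90085444]
 [  0.         399.52525219 208.62290532]
 [  0.           0.           1.        ]] [[ 8.18600525e-01 -5.74351089e-01  3.74255835e-03 -4.46807484e+02]
 [-3.69616035e-01 -5.31764686e-01 -7.61977890e-01  2.74336547e+02]
 [ 4.39632992e-01  6.22372192e-01 -6.47592223e-01  8.50215185e+02]
 [ 0.00000000e+00  0.00000000e+00  0.00000000e+00  1.00000000e+00]]
top [[418.61016409   0.         271.08455215]
 [  0.         418.61016409 202.00412425]
 [  0.           0.           1.        ]] [[ 1.16405627e-02 -9.99859864e-01 -1.20312071e-02  1.02486988e+01]
 [-9.92005562e-01 -1.00354496e-02 -1.25794494e-01  5.74633721e+02]
 [ 1.25656127e-01  1.33993430e-02 -9.91983364e-01  1.01054338e+03]
 [ 0.00000000e+00  0.00000000e+00  0.00000000e+00  1.00000000e+00]]
```

View pics/side0.png

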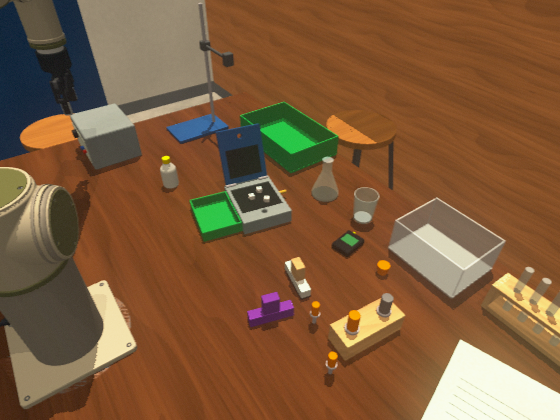

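View pics/top0.png

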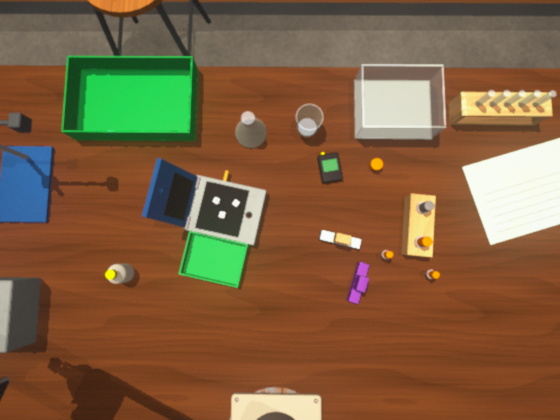

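The top view shows the cell plate at about (225,210) with chips at (216,201), (236,203) and (222,215). The green tray is at (215,258) and the lid at (171,193). The scraper (white foot) is at (341,240), with a purple look-alike at (359,283). Orange-knobbed pins: one in the block at (425,241), plus loose ones at (388,255) and (432,275). The pin in the block should be the large one, so I'll enlarge to confirm.

```bash
cat > h.py <<'E'
import numpy as np,cv2
from bench import monitor,cams,r
def load(n,k=0):
    z=np.load(f"{n}{k}.npz"); return z["im"],z["d"]
def snap(n,k):
    im,d=cams.snapshot(n); np.savez(f"{n}{k}.npz",im=im,d=d); return im,d
def cloud(n,d):
    m=cams.camera_model(n);K=m["K"];T=np.linalg.inv(m["camera_from_world"])
    v,u=np.mgrid[:d.shape[0],:d.shape[1]]
    X=np.stack([(u-K[0,2])/K[0,0]*d,(v-K[1,2])/K[1,1]*d,d,np.ones_like(d)],-1)@T.T
    return X[...,:3]
def proj(n,P):
    m=cams.camera_model(n);c=m["camera_from_world"]@np.r_[P,1];p=m["K"]@c[:3];return p[:2]/p[2]
def ray(n,u,v,z):
    m=cams.camera_model(n);K=m["K"];T=np.linalg.inv(m["camera_from_world"])
    dr=T[:3,:3]@np.array([(u-K[0,2])/K[0,0],(v-K[1,2])/K[1,1],1]);o=T[:3,3]
    return o+dr*(z-o[2])/dr[2]
def crop(n,im,u0,v0,u1,v1,name,s):
    cv2.imwrite(f"pics/{name}.png",cv2.resize(im[v0:v1,u0:u1,::-1],None,fx=s,fy=s,interpolation=cv2.INTER_CUBIC))
E
python3 - <<'E'
from h import *
it,dt=load("top");is_,ds=load("side")
a=cv2.resize(it[170:310,310:450],None,fx=4,fy=4,interpolation=2)[:,:400+160]
crop("top",it,310,190,450,310,"t_pins",5)
crop("side",is_,240,240,420,385,"s_pins",4)
crop("top",it,130,140,290,300,"t_cell",3.7)
X=cloud("top",dt)
for u,v in [(425,241),(427,207),(388,255),(433,275),(343,239),(328,237),(355,243),(216,201),(236,203),(222,215),(249,215),(215,262),(377,165),(300,350)]: print((u,v),X[v,u].round(0))
E
```

```text
(425, 241) [ 479. -342.   98.]
(427, 207) [ 559. -350.   96.]
(388, 255) [ 446. -265.   64.]
(433, 275) [ 400. -370.   65.]
(343, 239) [ 483. -157.   69.]
(328, 237) [ 489. -126.   30.]
(355, 243) [ 475. -193.   28.]
(216, 201) [573. 152.  57.]
(236, 203) [569. 103.  54.]
(222, 215) [539. 136.  53.]
(249, 215) [545.  74.   0.]
(215, 262) [424. 158.   0.]
(377, 165) [ 673. -252.   28.]
(300, 350) [210. -59.  -2.]
```

View pics/t_pins.png

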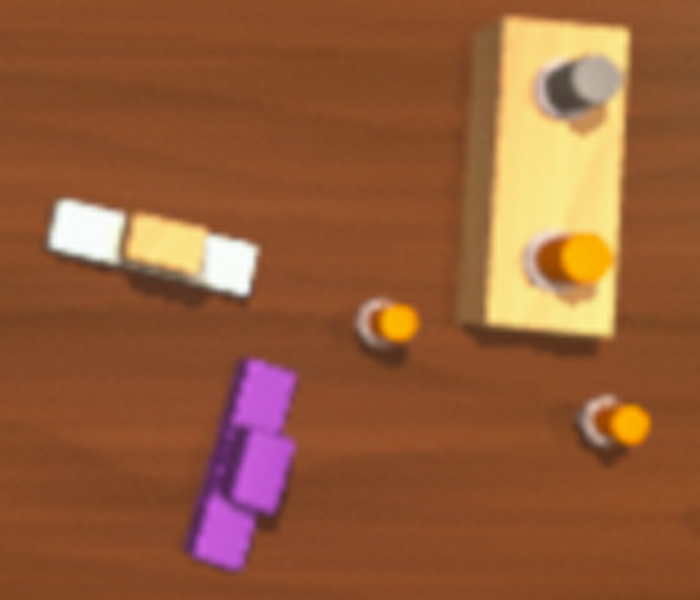

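View pics/s_pins.png

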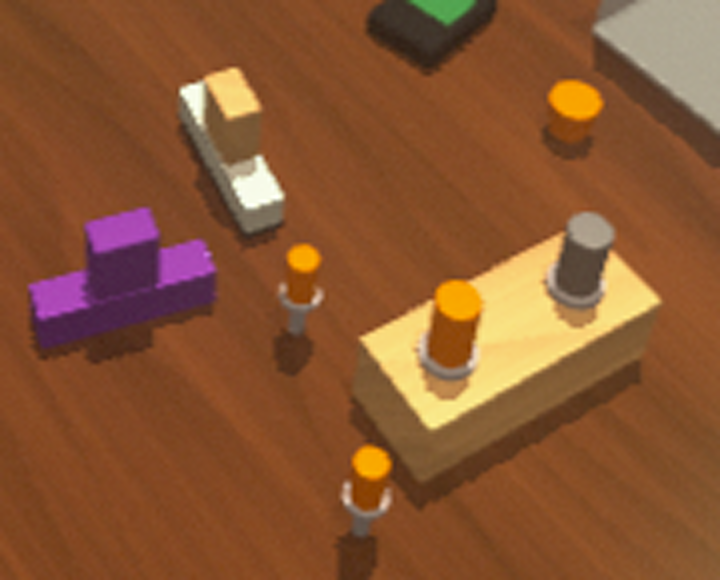

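View pics/t_cell.png

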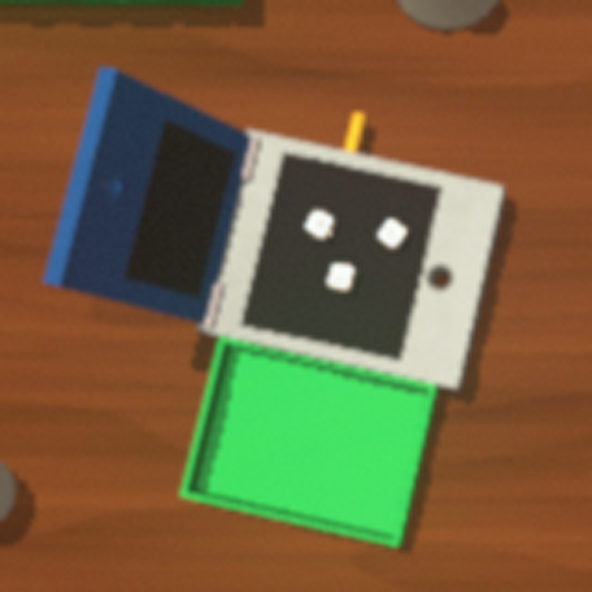

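The pin in the block at top (425,241) is the right one. Its knob top is at z≈98 (6+92 expected), while the two loose orange ones top out at only 64. The scraper is the white foot with wooden grip at (341,240); the purple one is the look-alike. Next I'll measure poses.

```bash
python3 - <<'E'
from h import *
im,d=load("top");X=cloud("top",d)
def fit(mask,z,name):
    n,l,st,c=cv2.connectedComponentsWithStats(mask.astype(np.uint8))
    k=1+np.argmax(st[1:,4]); m=l==k
    v,u=np.nonzero(m)
    P=np.array([ray("top",a,b,z)[:2] for a,b in zip(u,v)]).astype(np.float32)
    R=cv2.minAreaRect(P); print(name,st[k],R, "mean",P.mean(0)); return R
x,y,z=X[...,0],X[...,1],X[...,2]
reg=(x>440)&(x<640)&(y>20)&(y<260)
hsv=cv2.cvtColor(im,cv2.COLOR_RGB2HSV)
fit(reg&(abs(z-41)<6)&~((hsv[...,1]>150)&(hsv[...,2]>80)),40,"plate")
fit((hsv[...,0]>50)&(hsv[...,0]<75)&(hsv[...,1]>120)&(x<520)&(x>350)&(y>50)&(y<260),16,"tray")
s=(abs(x-483)<60)&(abs(y+160)<70)
fit(s&(z>15)&(z<45),28,"foot"); fit(s&(z>60),71,"grip")
w=(abs(x-520)<100)&(abs(y+345)<50)
fit(w&(z>40)&(z<58),50,"block")
hh=w&(z>90)
for nm,c in (("or",(hsv[...,1]>120)&(x<520)),("gr",x>520)):
    m=hh&c; print(nm,np.median(x[m]),np.median(y[m]),z[m].mean(),m.sum(), fit(m,98,nm)[0])
# hole
g=cv2.cvtColor(im,cv2.COLOR_RGB2GRAY); m=(g[205:225,242:257]<110); v,u=np.nonzero(m); print("hole px",u.mean()+242,v.mean()+205,m.sum(),ray("top",u.mean()+242,v.mean()+205,40))
m=reg&(z>48)&(hsv[...,2]>180)&(hsv[...,1]<50)&(y<180)
n,l,st,c=cv2.connectedComponentsWithStats(m.astype(np.uint8))
for i in range(1,n):
    if st[i,4]>5: print("chip",st[i,4],ray("top",*c[i],55))
# lid
b=(hsv[...,0]>100)&(hsv[...,0]<125)&(hsv[...,1]>150)&(hsv[...,2]>60)&(x>450)&(x<720)&(y>130)&(y<340)&(z>50)
Q=X[b];print(len(Q),Q.min(0),Q.max(0)); c=Q.mean(0);print(c,np.linalg.svd(Q-c,full_matrices=False)[2][2])
E
```

```text
Traceback (most recent call last):
  File "h.py", line 15, in ray
    m=cams.camera_model(n);K=m["K"];T=np.linalg.inv(m["camera_from_world"])
ValueError: time passes only in moves, steps and waits
```

```bash
python3 - <<'E'
s=open('h.py').read()
s=s.replace('def load','_M={n:cams.camera_model(n) for n in ("side","top")}\ndef load',1)
s=s.replace('m=cams.camera_model(n);','m=_M[n];')
open('h.py','w').write(s)
E
cat > fit.py <<'E'
from h import *
im,d=load("top");X=cloud("top",d)
def fit(mask,z,name):
    n,l,st,c=cv2.connectedComponentsWithStats(mask.astype(np.uint8))
    k=1+np.argmax(st[1:,4]); m=l==k
    v,u=np.nonzero(m)
    P=np.array([ray("top",a,b,z)[:2] for a,b in zip(u,v)]).astype(np.float32)
    R=cv2.minAreaRect(P); print(name,st[k],R, "mean",P.mean(0)); return R
x,y,z=X[...,0],X[...,1],X[...,2]
reg=(x>440)&(x<640)&(y>20)&(y<260)
hsv=cv2.cvtColor(im,cv2.COLOR_RGB2HSV)
fit(reg&(abs(z-41)<6)&~((hsv[...,1]>150)&(hsv[...,2]>80)),40,"plate")
fit((hsv[...,0]>50)&(hsv[...,0]<75)&(hsv[...,1]>120)&(x<520)&(x>350)&(y>50)&(y<260),16,"tray")
s=(abs(x-483)<60)&(abs(y+160)<70)
fit(s&(z>15)&(z<45),28,"foot"); fit(s&(z>60),71,"grip")
w=(abs(x-520)<100)&(abs(y+345)<50)
fit(w&(z>40)&(z<58),50,"block")
hh=w&(z>90)
for nm,c in (("or",(hsv[...,1]>120)&(x<520)),("gr",x>520)):
    m=hh&c; print(nm,np.median(x[m]),np.median(y[m]),z[m].mean(),m.sum(), fit(m,98,nm)[0])
# hole
g=cv2.cvtColor(im,cv2.COLOR_RGB2GRAY); m=(g[205:225,242:257]<110); v,u=np.nonzero(m); print("hole px",u.mean()+242,v.mean()+205,m.sum(),ray("top",u.mean()+242,v.mean()+205,40))
m=reg&(z>48)&(hsv[...,2]>180)&(hsv[...,1]<50)&(y<180)
n,l,st,c=cv2.connectedComponentsWithStats(m.astype(np.uint8))
for i in range(1,n):
    if st[i,4]>5: print("chip",st[i,4],ray("top",*c[i],55))
# lid
b=(hsv[...,0]>100)&(hsv[...,0]<125)&(hsv[...,1]>150)&(hsv[...,2]>60)&(x>450)&(x<720)&(y>130)&(y<340)&(z>50)
Q=X[b];print(len(Q),Q.min(0),Q.max(0)); c=Q.mean(0);print(c,np.linalg.svd(Q-c,full_matrices=False)[2][2])
E
python3 fit.py
```

```text
plate [ 183  176   83   70 3746] ((553.7572631835938, 132.01443481445312), (181.11447143554688, 139.88943481445312), 77.90287017822266) mean [552.3566  129.91714]
tray [ 179  231   69   57 2711] ((431.4078369140625, 160.85855102539062), (154.82203674316406, 110.92140197753906), 77.93228912353516) mean [431.17633 160.31755]
foot [320 231  42  18 260] ((483.3121032714844, -156.6759033203125), (100.76029205322266, 24.396848678588867), 76.99759674072266) mean [ 483.18832 -154.01155]
grip [335 233  17  12 146] ((483.5299072265625, -156.696533203125), (36.2914924621582, 22.557823181152344), 78.09309387207031) mean [ 483.5769  -156.46703]
block [ 407  194   29   64 1314] ((519.8677978515625, -349.80462646484375), (63.23640823364258, 149.95672607421875), 84.81629943847656) mean [ 518.67664 -347.63675]
or [422 237  11  10  90] ((478.2126159667969, -346.2467041015625), (20.748395919799805, 23.360605239868164), 0.63737952709198) mean [ 478.0231  -346.10843]
or 477.2317757193316 -346.5380864091154 97.1944297311363 90 (478.2126159667969, -346.2467041015625)
gr [424 201  11  11  89] ((561.0150146484375, -353.7947998046875), (22.657712936401367, 23.755098342895508), 44.55794906616211) mean [ 561.4221  -353.67966]
gr 561.1391652484766 -354.0187836286628 96.96042546220778 89 (561.0150146484375, -353.7947998046875)
hole px 245.0222222222222 211.73333333333332 45 [548.98509678  80.97690355  40.        ]
chip 32 [575.34153539 151.57553811  55.        ]
chip 34 [569.21902812 102.89439956  55.        ]
chip 33 [539.63268228 136.74237674  55.        ]
231 [524.0145525  253.66260439 164.40113075] [645.52343741 286.35923109 196.91424045]
[584.95246591 269.96129141 192.35507024] [-0.11529652 -0.54860359 -0.82809469]
```

Measurements fit the given sizes. The cell plate is 181×140 at (553.8,132), yaw −12.1°. The scraper foot is 100.8×24.4 at (483.4,−156.7), yaw ≈ −12.5°. The pins are 83 mm apart, as expected for ±42. Now a planner script, and better checks of the hole and lid angle.

```bash
cat > plan.py <<'E'
# usage: plan.py n x y z yaw [pitch-free vertical]; "c:" coordinates in cell frame if prefix c
import sys,json
from h import *
from scipy.spatial.transform import Rotation as R, Slerp
C=np.array([553.8,132.0]); CY=-12.1
def c2w(p):
    a=np.radians(CY);return np.r_[C+np.array([[np.cos(a),-np.sin(a)],[np.sin(a),np.cos(a)]])@np.array(p[:2]),p[2]]
def w2c(p):
    a=np.radians(CY);return np.r_[np.array([[np.cos(a),np.sin(a)],[-np.sin(a),np.cos(a)]])@(np.array(p[:2])-C),p[2]]
def show():
    s=monitor.sense();p=s["tool_pos"]
    print("t",round(s["time"],2),"tcp",p.round(1),"rpy",s["tcp_rot"].round(2),"F",s["ft_force"].round(1),"M",s["wrist_torque"].round(2),"gap",round(s["finger_gap"],1),"cell",w2c(p).round(1),"j",s["joint_pos"].round(0))
    return s
def plan(n,pw,yaw,p0=None,rpy0=None,q=1):
    s=monitor.sense()
    p0=s["tool_pos"] if p0 is None else p0
    r0=R.from_euler("xyz",s["tcp_rot"] if rpy0 is None else rpy0,degrees=True)
    r1=R.from_euler("xyz",[180,0,yaw],degrees=True)
    sl=Slerp([0,1],R.concatenate([r0,r1]))
    O=[];D=[]
    for i in range(n):
        a=sl(i/n);b=sl((i+1)/n)
        O.append([round(float(v),q) for v in a.inv().apply((pw-p0)/n)]); D.append([round(float(v),2) for v in (a.inv()*b).as_rotvec(degrees=True)])
    print(json.dumps({"offset":O,"delta_rot":D}).replace(" ",""))
    return pw
if __name__=="__main__":
    show()
    n=int(sys.argv[1]); f=sys.argv[2]; v=list(map(float,sys.argv[3:7]))
    p=c2w(v[:3]) if f=="c" else np.array(v[:3]); yaw=v[3]+(CY if f=="c" else 0)
    plan(n,p,yaw)
E
python3 plan.py 18 w 483.4 -156.7 110 -12.3
python3 - <<'E'
from plan import *
im,d=load("top");X=cloud("top",d)
print("hole pred px",proj("top",c2w([0,-62,40])),proj("side",c2w([0,-62,40])))
crop("top",im,225,195,275,235,"hole",12)
# lid: points in cell frame
x,y,z=X[...,0],X[...,1],X[...,2]
a,b=[],[]
for th in (1.75,1.85,1.95,2.05,2.15):
  for r,off in((165,13),(165,1),(142,1)):
    print(th,r,off,proj("top",c2w([0,80-r*np.cos(th)+off*np.sin(th),40+r*np.sin(th)+off*np.cos(th)])).round(1),end=" ")
  print()
for n in("top","side"):
  im,d=load(n);X=cloud(n,d)
  P=X[(X[...,0]>450)&(X[...,0]<750)&(X[...,1]>100)&(X[...,1]<340)&(X[...,2]>60)&(X[...,2]<230)]
  Q=np.array([w2c(p) for p in P]);Q=Q[(abs(Q[:,0])<60)&(Q[:,1]>82)]
  th=np.arctan2(Q[:,2]-40,-(Q[:,1]-80));print(n,len(Q),np.percentile(th,[5,25,50,75,95]),Q.max(0))
# yellow thing
im,d=load("top");X=cloud("top",d);print([X[v,u].round(0) for u,v in((226,172),(225,176),(224,180))])
E
```

```text
t 0.1 tcp [212.1 560.7 230.3] rpy [-1.7999e+02  1.0000e-01  6.9270e+01] F [-0.4  0.6 -0.1] M [ 0.01 -0.    0.02] gap 85.7 cell [-423.9  347.6  230.3] j [64.  8. 85.  0. 87. -5.]
{"offset":[[-31.9,28.2,6.7],[-29.6,30.6,6.7],[-27.1,32.9,6.7],[-24.4,34.9,6.7],[-21.6,36.7,6.7],[-18.6,38.3,6.7],[-15.5,39.7,6.7],[-12.3,40.8,6.7],[-9.1,41.6,6.7],[-5.8,42.2,6.7],[-2.4,42.5,6.7],[1.0,42.6,6.7],[4.3,42.4,6.7],[7.7,41.9,6.7],[10.9,41.2,6.7],[14.2,40.2,6.7],[17.3,38.9,6.7],[20.3,37.5,6.7]],"delta_rot":[[0.0,0.0,4.53],[0.0,0.0,4.53],[0.0,0.0,4.53],[0.0,0.0,4.53],[0.0,0.0,4.53],[0.0,0.0,4.53],[0.0,0.0,4.53],[0.0,0.0,4.53],[0.0,0.0,4.53],[0.0,0.0,4.53],[0.0,0.0,4.53],[0.0,0.0,4.53],[0.0,0.0,4.53],[0.0,0.0,4.53],[0.0,0.0,4.53],[0.0,0.0,4.53],[0.0,0.0,4.53],[0.0,0.0,4.53]]}
hole pred px [248.81905774 215.05043113] [263.67007383 210.79358733]
1.75 165 13 [159.5 188.9] 1.75 165 1 [164.6 189.9] 1.75 142 1 [169.1 192. ] 
1.85 165 13 [153.  187.7] 1.85 165 1 [157.8 188.6] 1.85 142 1 [163.4 190.8] 
1.95 165 13 [147.1 186.6] 1.95 165 1 [151.5 187.4] 1.95 142 1 [158.1 189.8] 
2.05 165 13 [141.8 185.8] 2.05 165 1 [145.7 186.4] 2.05 142 1 [153.2 189. ] 
2.15 165 13 [137.2 185.1] 2.15 165 1 [140.7 185.6] 2.15 142 1 [148.9 188.3] 
top 2188 [1.903854   1.91639673 1.92447428 1.93515446 1.97290572] [ 59.85252941 147.8361104  196.91424045]
side 1941 [1.8865612  1.91447975 1.93135379 1.9487291  1.99903094] [ 59.79582847 148.99704836 198.10537267]
[array([652., 133.,  23.]), array([642., 135.,  22.]), array([631., 137.,  26.])]
```

View pics/hole.png

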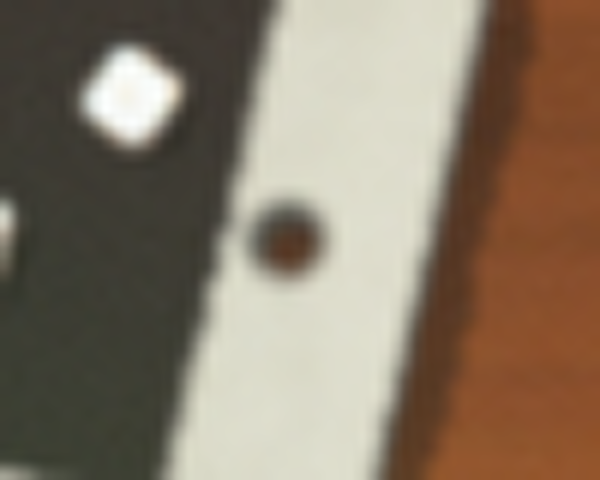

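The crop shows the hole at pixel (248.7,215.0), against a prediction of (248.8,215.05), so the cell pose is good. The lid is at about 1.92 rad. Moving to above the scraper.

Request:
jog_arm --offset '[[-31.9,28.2,6.7],[-29.6,30.6,6.7],[-27.1,32.9,6.7],[-24.4,34.9,6.7],[-21.6,36.7,6.7],[-18.6,38.3,6.7],[-15.5,39.7,6.7],[-12.3,40.8,6.7],[-9.1,41.6,6.7],[-5.8,42.2,6.7],[-2.4,42.5,6.7],[1.0,42.6,6.7],[4.3,42.4,6.7],[7.7,41.9,6.7],[10.9,41.2,6.7],[14.2,40.2,6.7],[17.3,38.9,6.7],[20.3,37.5,6.7]]' --delta_rot '[[0,0,4.53],[0,0,4.53],[0,0,4.53],[0,0,4.53],[0,0,4.53],[0,0,4.53],[0,0,4.53],[0,0,4.53],[0,0,4.53],[0,0,4.53],[0,0,4.53],[0,0,4.53],[0,0,4.53],[0,0,4.53],[0,0,4.53],[0,0,4.53],[0,0,4.53],[0,0,4.53]]' --jaw '[100,100,100,100,100,100,100,100,100,100,100,100,100,100,100,100,100,100]'

```text
time: 1.9
tool_pos: [468.7, -188.2, 100.6]
tcp_rot: [179.7, 0.1, -15.1]
ft_force: [0.1, 0.3, 1.2]
finger_gap: 85.5
```

```bash
python3 plan.py 4 w 483.4 -156.7 110 -12.3
```

```text
t 1.9 tcp [ 468.7 -188.2  100.6] rpy [ 1.7975e+02  1.1000e-01 -1.5100e+01] F [0.1 0.3 1.2] M [ 0.02 -0.   -0.05] gap 85.5 cell [ -16.  -330.9  100.6] j [-28.  -1. 108.  -0.  73. -12.]
{"offset":[[1.5,-8.6,-2.4],[1.6,-8.5,-2.4],[1.7,-8.5,-2.4],[1.8,-8.5,-2.4]],"delta_rot":[[0.06,0.03,-0.7],[0.06,0.03,-0.7],[0.06,0.03,-0.7],[0.06,0.03,-0.7]]}
```

Request:
jog_arm --offset '[[1.5,-8.6,-2.4],[1.6,-8.5,-2.4],[1.7,-8.5,-2.4],[1.8,-8.5,-2.4],[0,0,0]]' --delta_rot '[[0.06,0.03,-0.7],[0.06,0.03,-0.7],[0.06,0.03,-0.7],[0.06,0.03,-0.7],[0,0,0]]' --jaw '[100,100,100,100,100]'

```text
time: 2.4
tool_pos: [483.2, -157.5, 108.1]
tcp_rot: [-180.0, 0.2, -12.4]
ft_force: [-0.4, 0.2, 0.6]
finger_gap: 85.5
```

```bash
python3 plan.py 6 w 483.4 -156.7 35 -12.3
```

```text
t 2.4 tcp [ 483.2 -157.5  108.1] rpy [-179.96    0.24  -12.44] F [-0.4  0.2  0.6] M [-0.03 -0.06 -0.02] gap 85.5 cell [  -8.4 -297.8  108.1] j [-24.  -1. 107.  -0.  74. -11.]
{"offset":[[0.1,-0.1,12.2],[0.1,-0.1,12.2],[0.0,-0.1,12.2],[0.0,-0.1,12.2],[0.0,-0.1,12.2],[0.0,-0.1,12.2]],"delta_rot":[[-0.01,0.04,-0.02],[-0.01,0.04,-0.02],[-0.01,0.04,-0.02],[-0.01,0.04,-0.02],[-0.01,0.04,-0.02],[-0.01,0.04,-0.02]]}
```

Request:
jog_arm --offset '[[0.1,-0.1,12.2],[0,-0.1,12.2],[0,-0.1,12.2],[0,-0.1,12.2],[0,-0.1,12.2],[0,-0.1,11],[0,0,0]]' --delta_rot '[[0,0.04,0],[0,0.04,0],[0,0.04,0],[0,0.04,0],[0,0.04,0],[0,0.04,0],[0,0,0]]' --jaw '[100,100,100,100,100,100,100]'

```text
time: 3.1
tool_pos: [481.6, -154.5, 28.4]
tcp_rot: [-180.0, 0.1, -12.2]
ft_force: [-0.8, -1.1, -0.2]
finger_gap: 85.5
```

```bash
python3 plan.py 2 w 483.4 -156.7 35 -12.3
```

```text
t 3.1 tcp [ 481.6 -154.5   28.4] rpy [-1.7997e+02  1.0000e-01 -1.2240e+01] F [-0.8 -1.1 -0.2] M [-0.04  0.04  0.02] gap 85.5 cell [ -10.6 -295.3   28.4] j [-24.   5. 111.   0.  65. -11.]
{"offset":[[1.1,0.9,-3.3],[1.1,0.9,-3.3]],"delta_rot":[[-0.02,0.05,0.03],[-0.02,0.05,0.03]]}
```

Request:
jog_arm --offset '[[1.1,0.9,-3.0],[0.8,0.6,-2.5],[0,0,0],[0,0,0],[0,0,0],[0,0,0],[0,0,0],[0,0,0],[0,0,0],[0,0,0]]' --delta_rot '[[0,0,0],[0,0,0],[0,0,0],[0,0,0],[0,0,0],[0,0,0],[0,0,0],[0,0,0],[0,0,0],[0,0,0]]' --jaw '[100,100,0,0,0,0,0,0,0,0]' --newtons 60

```text
time: 4.1
tool_pos: [485.0, -157.6, 36.5]
tcp_rot: [180.0, -0.1, -12.3]
ft_force: [0.1, 0.0, -0.2]
finger_gap: 21.2
```

```bash
python3 plan.py 2 w 483.4 -156.7 35 -12.3
```

```text
t 4.1 tcp [ 485.  -157.6   36.5] rpy [ 1.7999e+02 -1.1000e-01 -1.2270e+01] F [ 0.1  0.  -0.2] M [-0.04 -0.01  0.01] gap 21.2 cell [  -6.6 -297.5   36.5] j [-24.   4. 110.   0.  65. -12.]
{"offset":[[-0.9,-0.3,0.7],[-0.9,-0.3,0.7]],"delta_rot":[[0.0,-0.06,0.02],[0.0,-0.06,0.02]]}
```

Scraper gripped (gap 21.2 on a 22 mm grip). Lifting, then over to the cell's +x end.

Request:
jog_arm --offset '[[0,0,-10],[0,0,-20],[0,0,-25],[0,0,-25],[0,0,-20],[0,0,-10],[0,0,0]]' --delta_rot '[[0,0,0],[0,0,0],[0,0,0],[0,0,0],[0,0,0],[0,0,0],[0,0,0]]' --jaw '[0,0,0,0,0,0,0]'

```text
time: 4.8
tool_pos: [483.2, -156.7, 152.1]
tcp_rot: [-180.0, 0.1, -12.3]
ft_force: [1.1, 0.7, -1.5]
finger_gap: 21.2
```

```bash
python3 plan.py 12 c 52 0 150 0
```

```text
t 4.8 tcp [ 483.2 -156.7  152.1] rpy [-1.7997e+02  8.0000e-02 -1.2260e+01] F [ 1.1  0.7 -1.5] M [ 0.03 -0.    0.03] gap 21.2 cell [  -8.5 -297.1  152.1] j [-24.  -4. 105.   0.  79. -12.]
{"offset":[[5.0,-24.8,0.2],[5.0,-24.8,0.2],[5.0,-24.8,0.2],[5.0,-24.8,0.2],[5.0,-24.8,0.2],[5.0,-24.8,0.2],[5.0,-24.8,0.2],[5.0,-24.8,0.2],[5.0,-24.8,0.2],[5.0,-24.8,0.2],[5.0,-24.8,0.2],[5.0,-24.8,0.2]],"delta_rot":[[-0.0,0.01,-0.01],[-0.0,0.01,-0.01],[-0.0,0.01,-0.01],[-0.0,0.01,-0.01],[-0.0,0.01,-0.01],[-0.0,0.01,-0.01],[-0.0,0.01,-0.01],[-0.0,0.01,-0.01],[-0.0,0.01,-0.01],[-0.0,0.01,-0.01],[-0.0,0.01,-0.01],[-0.0,0.01,-0.01]]}
```

Request:
jog_arm --offset '[[5,-24.8,0],[5,-24.8,0],[5,-24.8,0],[5,-24.8,0],[5,-24.8,0],[5,-24.8,0],[5,-24.8,0],[5,-24.8,0],[5,-24.8,0],[5,-24.8,0],[4,-18,0],[2,-10,0],[0,0,0]]' --delta_rot '[[0,0,0],[0,0,0],[0,0,0],[0,0,0],[0,0,0],[0,0,0],[0,0,0],[0,0,0],[0,0,0],[0,0,0],[0,0,0],[0,0,0],[0,0,0]]' --jaw '[0,0,0,0,0,0,0,0,0,0,0,0,0]'

```text
time: 6.1
tool_pos: [592.5, 110.8, 135.1]
tcp_rot: [179.8, 1.3, -12.4]
ft_force: [0.5, -0.2, -1.7]
finger_gap: 21.4
```

```bash
python3 plan.py 5 c 53 0 100 0; python3 - <<'E'
from h import *
im,d=snap("side",1); crop("side",im,180,110,340,250,"s1",4)
E
```

```text
t 6.1 tcp [592.5 110.8 135.1] rpy [179.77   1.28 -12.42] F [ 0.5 -0.2 -1.7] M [-0.02  0.    0.02] gap 21.4 cell [ 42.3 -12.6 135.1] j [ 6. 13. 90.  0. 79. 18.]
{"offset":[[2.3,-2.6,7.0],[2.2,-2.6,7.0],[2.2,-2.5,7.0],[2.2,-2.5,7.0],[2.2,-2.5,7.0]],"delta_rot":[[0.04,0.26,-0.06],[0.04,0.26,-0.06],[0.04,0.26,-0.06],[0.04,0.26,-0.06],[0.04,0.26,-0.06]]}
```

View pics/s1.png

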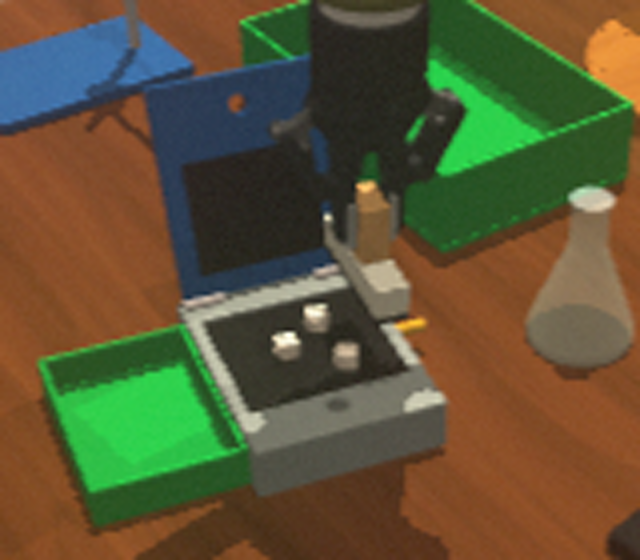

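The view shows the scraper held above the plate's far end at about crop (385,285). The three chips are at (316,316), (285,345) and (346,355). Straightening and lowering now.

Request:
jog_arm --offset '[[2.3,-2.6,7],[2.2,-2.6,7],[2.2,-2.5,7],[2.2,-2.5,7],[2,-2.3,5],[0,0,0],[0,0,0]]' --delta_rot '[[0.04,0.26,-0.06],[0.04,0.26,-0.06],[0.04,0.26,-0.06],[0.04,0.26,-0.06],[0.04,0.26,-0.06],[0,0,0],[0,0,0]]' --jaw '[0,0,0,0,0,0,0]'

```text
time: 6.85
tool_pos: [605.0, 116.9, 97.7]
tcp_rot: [179.9, -0.0, -12.3]
ft_force: [-0.2, 0.0, -1.1]
finger_gap: 21.2
```

```bash
python3 plan.py 4 c 53 0 80 0
```

```text
t 6.85 tcp [605.  116.9  97.7] rpy [ 1.7988e+02 -2.0000e-02 -1.2330e+01] F [-0.2  0.  -1.1] M [ 0.02 -0.03  0.04] gap 21.2 cell [53.3 -4.  97.7] j [ 6. 16. 90. -0. 74. 19.]
{"offset":[[-0.1,-1.0,4.4],[-0.1,-1.0,4.4],[-0.1,-1.0,4.4],[-0.1,-1.0,4.4]],"delta_rot":[[0.03,-0.01,-0.06],[0.03,-0.01,-0.06],[0.03,-0.01,-0.06],[0.03,-0.01,-0.06]]}
```

Request:
jog_arm --offset '[[0,-1,5],[0,-1,5],[0,-1,4],[0,-1,3],[0,0,0],[0,0,0]]' --delta_rot '[[0,0,-0.06],[0,0,-0.06],[0,0,-0.06],[0,0,0],[0,0,0],[0,0,0]]' --jaw '[0,0,0,0,0,0]'

```text
time: 7.45
tool_pos: [606.3, 121.2, 79.9]
tcp_rot: [179.9, -0.1, -12.1]
ft_force: [0.1, 0.0, -1.2]
finger_gap: 21.4
```

```bash
python3 plan.py 14 c -78 0 79 0
```

```text
t 7.45 tcp [606.3 121.2  79.9] rpy [ 1.799e+02 -7.000e-02 -1.212e+01] F [ 0.1  0.  -1.2] M [-0.04  0.02  0.02] gap 21.4 cell [53.6  0.5 79.9] j [ 7. 17. 91. -0. 72. 19.]
{"offset":[[-9.4,0.0,0.1],[-9.4,0.0,0.1],[-9.4,0.0,0.1],[-9.4,0.0,0.1],[-9.4,0.0,0.1],[-9.4,0.0,0.1],[-9.4,0.0,0.1],[-9.4,0.0,0.1],[-9.4,0.0,0.1],[-9.4,0.0,0.1],[-9.4,0.0,0.1],[-9.4,0.0,0.1],[-9.4,0.0,0.1],[-9.4,0.0,0.1]],"delta_rot":[[0.01,-0.01,-0.0],[0.01,-0.01,-0.0],[0.01,-0.01,-0.0],[0.01,-0.01,-0.0],[0.01,-0.01,-0.0],[0.01,-0.01,-0.0],[0.01,-0.01,-0.0],[0.01,-0.01,-0.0],[0.01,-0.01,-0.0],[0.01,-0.01,-0.0],[0.01,-0.01,-0.0],[0.01,-0.01,-0.0],[0.01,-0.01,-0.0],[0.01,-0.01,-0.0]]}
```

Request:
jog_arm --offset '[[-6,0,0],[-6,0,0],[-6,0,0],[-6,0,0],[-6,0,0],[-6,0,0],[-6,0,0],[-6,0,0]]' --delta_rot '[[0,0,0],[0,0,0],[0,0,0],[0,0,0],[0,0,0],[0,0,0],[0,0,0],[0,0,0]]' --jaw '[0,0,0,0,0,0,0,0]'

```text
time: 8.25
tool_pos: [555.9, 132.2, 80.7]
tcp_rot: [179.9, -0.2, -12.1]
ft_force: [1.1, 0.2, -1.3]
finger_gap: 21.4
```

```bash
python3 plan.py 12 c -78 0 79 0|cut -c1-200
```

```text
t 8.25 tcp [555.9 132.2  80.7] rpy [ 1.7992e+02 -1.5000e-01 -1.2130e+01] F [ 1.1  0.2 -1.3] M [ 0.02 -0.    0.03] gap 21.4 cell [ 2.   0.6 80.7] j [ 8. 10. 99. -0. 71. 20.]
{"offset":[[-6.7,0.1,0.1],[-6.7,0.1,0.1],[-6.7,0.1,0.1],[-6.7,0.1,0.1],[-6.7,0.1,0.1],[-6.7,0.1,0.1],[-6.7,0.1,0.1],[-6.7,0.1,0.1],[-6.7,0.1,0.1],[-6.7,0.1,0.1],[-6.7,0.1,0.1],[-6.7,0.1,0.1]],"delta_r
```

Request:
jog_arm --offset '[[-6.5,0,0.4],[-6.5,0,0.4],[-6.5,0,0.4],[-6.5,0,0.2],[-6.5,0,0.2],[-6.5,0,0.2],[-6.5,0,0.1],[-6.5,0,0.1],[-6.5,0,0.1],[-6.5,0,0.1],[-6.5,0,0.1],[-6.5,0,0.1],[0,0,0]]' --delta_rot '[[0,0,0],[0,0,0],[0,0,0],[0,0,0],[0,0,0],[0,0,0],[0,0,0],[0,0,0],[0,0,0],[0,0,0],[0,0,0],[0,0,0],[0,0,0]]' --jaw '[0,0,0,0,0,0,0,0,0,0,0,0,0]'

```text
time: 9.55
tool_pos: [471.8, 150.2, 77.9]
tcp_rot: [179.9, -0.1, -12.1]
ft_force: [-0.2, 0.1, -1.7]
finger_gap: 21.4
```

```bash
python3 plan.py 2 c -80 0 79 0; python3 - <<'E'
from h import *
im,d=snap("side",2); crop("side",im,180,150,320,250,"s2",5)
E
```

```text
t 9.55 tcp [471.8 150.2  77.9] rpy [ 1.7992e+02 -1.4000e-01 -1.2110e+01] F [-0.2  0.1 -1.7] M [0.03 0.01 0.01] gap 21.4 cell [-84.    0.6  77.9] j [ 12.  -1. 111.  -0.  70.  24.]
{"offset":[[2.0,0.3,-0.6],[2.0,0.3,-0.6]],"delta_rot":[[0.04,-0.07,-0.0],[0.04,-0.07,-0.0]]}
```

View pics/s2.png

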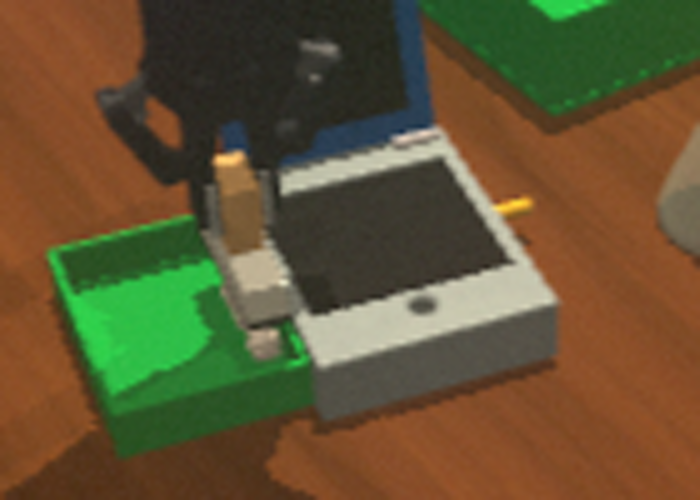

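The plate is clear and one chip shows in the tray at crop (262,342); the scraper hides the rest. Lifting, then checking all three.

Request:
jog_arm --offset '[[0,0,-10],[0,0,-20],[0,0,-20],[-3,15,-15],[-5,25,0],[-5,25,0],[-5,25,0],[-5,25,0],[-5,25,0],[-5,25,0],[0,10,0],[0,0,0]]' --delta_rot '[[0,0,0],[0,0,0],[0,0,0],[0,0,0],[0,0,0],[0,0,0],[0,0,0],[0,0,0],[0,0,0],[0,0,0],[0,0,0],[0,0,0]]' --jaw '[0,0,0,0,0,0,0,0,0,0,0,0]'

```text
time: 10.8
tool_pos: [406.6, -20.3, 156.8]
tcp_rot: [-180.0, -0.9, -12.1]
ft_force: [0.4, -0.1, -1.1]
finger_gap: 21.4
```

```bash
python3 plan.py 8 w 483.4 -156.7 110 -12.3; python3 - <<'E'
from h import *
im,d=snap("side",3); im2,d2=snap("top",3)
a=cv2.resize(im[150:250,180:320],None,fx=4,fy=4,interpolation=2);b=cv2.resize(im2[170:300,170:280],None,fx=3,fy=3,interpolation=2)
h=np.zeros((400,560+230*1+100,3),np.uint8);h[:400,:560]=a;h[:390,560:890]=b
cv2.imwrite("pics/c3.png",cv2.resize(h[:,:,::-1],(800,360)))
E
```

```text
t 10.8 tcp [406.6 -20.3 156.8] rpy [-179.98   -0.93  -12.11] F [ 0.4 -0.1 -1.1] M [ 0.01 -0.    0.01] gap 21.4 cell [-112.  -179.8  156.8] j [-10. -23. 121.  -0.  81.   2.]
{"offset":[[12.9,14.7,6.1],[12.9,14.7,6.0],[12.9,14.6,6.0],[12.9,14.6,6.0],[12.9,14.6,6.0],[13.0,14.6,5.9],[13.0,14.6,5.9],[13.0,14.6,5.9]],"delta_rot":[[-0.0,-0.12,0.02],[-0.0,-0.12,0.02],[-0.0,-0.12,0.02],[-0.0,-0.12,0.02],[-0.0,-0.12,0.02],[-0.0,-0.12,0.02],[-0.0,-0.12,0.02],[-0.0,-0.12,0.02]]}
```

View pics/c3.png

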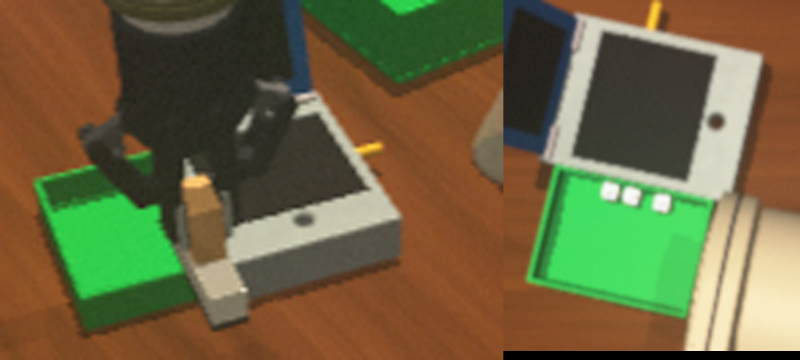

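The top view (right) shows all three chips in the tray, at about crop (610,190), (631,196) and (661,203). I'll check their height while returning the scraper.

```bash
python3 - <<'E'
from plan import *
im,d=load("top",3);X=cloud("top",d);hsv=cv2.cvtColor(im,cv2.COLOR_RGB2HSV)
m=(hsv[...,2]>180)&(hsv[...,1]<60);m[:225]=0;m[245:]=0;m[:,:195]=0;m[:,238:]=0
n,l,st,c=cv2.connectedComponentsWithStats(m.astype(np.uint8))
for i in range(1,n):
  if st[i,4]>8: print(st[i],w2c(np.median(X[l==i],0)).round(1))
E
```

```text
[195 229  43  12 149] [-65.8   5.8  39.7]
[206 237   7   7  39] [-81.8  23.4  17.9]
[214 239   7   6  35] [-82.2   2.5  17.9]
[226 242   6   3  18] [-78.4 -25.8  16.2]
```

Request:
jog_arm --offset '[[12.9,14.7,4],[12.9,14.7,4],[12.9,14.6,4],[12.9,14.6,4],[12.9,14.6,4],[11,13,4],[8,9,4],[3,4,2],[0,0,0],[0,0,0]]' --delta_rot '[[0,-0.12,0],[0,-0.12,0],[0,-0.12,0],[0,-0.12,0],[0,-0.12,0],[0,-0.12,0],[0,-0.12,0],[0,-0.12,0],[0,0,0],[0,0,0]]' --jaw '[0,0,0,0,0,0,0,0,0,0]'

```text
time: 11.9
tool_pos: [479.5, -127.6, 125.7]
tcp_rot: [-179.7, 0.1, -11.4]
ft_force: [0.2, -0.2, -1.5]
finger_gap: 21.1
```

```bash
python3 plan.py 5 w 483.4 -156.7 50 -12.3
```

```text
t 11.9 tcp [ 479.5 -127.6  125.7] rpy [-1.7966e+02  1.4000e-01 -1.1350e+01] F [ 0.2 -0.2 -1.5] M [-0.01  0.02 -0.06] gap 21.1 cell [ -18.2 -269.4  125.7] j [-21.  -4. 108.   0.  76. -10.]
{"offset":[[1.9,5.6,15.1],[2.0,5.6,15.1],[2.0,5.6,15.1],[2.0,5.6,15.1],[2.0,5.5,15.1]],"delta_rot":[[-0.07,0.03,0.19],[-0.07,0.03,0.19],[-0.07,0.03,0.19],[-0.07,0.03,0.19],[-0.07,0.03,0.19]]}
```

Chip tops are at z≈17–18, so they lie on the tray floor. Lowering the scraper.

Request:
jog_arm --offset '[[1.9,5.6,15],[2,5.6,15],[2,5.6,15],[2,5.6,12],[1,4,8],[0,0,0],[0,0,0]]' --delta_rot '[[-0.07,0.03,0.19],[-0.07,0.03,0.19],[-0.07,0.03,0.19],[-0.07,0.03,0.19],[-0.07,0.03,0.19],[0,0,0],[0,0,0]]' --jaw '[0,0,0,0,0,0,0]'

```text
time: 12.6
tool_pos: [484.4, -151.9, 60.9]
tcp_rot: [-180.0, -0.2, -12.1]
ft_force: [-0.7, -0.6, -1.4]
finger_gap: 21.3
```

```bash
python3 plan.py 4 w 483.4 -156.7 37 -12.3
```

```text
t 12.6 tcp [ 484.4 -151.9   60.9] rpy [-179.98   -0.23  -12.09] F [-0.7 -0.6 -1.4] M [-0.    0.03  0.04] gap 21.3 cell [  -8.3 -292.1   60.9] j [-23.   2. 110.   0.  68. -11.]
{"offset":[[-0.0,1.2,6.0],[-0.0,1.2,6.0],[-0.0,1.2,6.0],[-0.0,1.2,6.0]],"delta_rot":[[-0.0,-0.06,0.05],[-0.0,-0.06,0.05],[-0.0,-0.06,0.05],[-0.0,-0.06,0.05]]}
```

Request:
jog_arm --offset '[[0,0,6],[0,0,6],[0,0,5],[0,0,3],[0,0,2],[0,0,0],[0,0,0]]' --delta_rot '[[0,-0.06,0],[0,-0.06,0],[0,-0.06,0],[0,-0.06,0],[0,0,0],[0,0,0],[0,0,0]]' --jaw '[0,0,0,0,0,0,0]'

```text
time: 13.3
tool_pos: [485.7, -151.8, 38.7]
tcp_rot: [-180.0, -0.1, -12.1]
ft_force: [1.4, 0.1, -0.8]
finger_gap: 21.6
```

Request:
jog_arm --offset '[[0,0,1],[0,0,1],[0,0,0.5],[0,0,0]]' --delta_rot '[[0,0,0],[0,0,0],[0,0,0],[0,0,0]]' --jaw '[0,0,0,0]'

```text
time: 13.7
tool_pos: [486.1, -152.0, 36.6]
tcp_rot: [180.0, -0.2, -12.1]
ft_force: [-0.3, -0.0, -0.5]
finger_gap: 21.1
```

Request:
jog_arm --offset '[[0,0,0.4],[0,0,0],[0,0,0],[0,0,0],[0,0,0],[0,0,0],[0,0,-3],[0,0,-10],[0,0,-20],[0,0,-30],[0,0,-30],[0,0,-30],[0,0,-20],[0,0,0]]' --delta_rot '[[0,0,0],[0,0,0],[0,0,0],[0,0,0],[0,0,0],[0,0,0],[0,0,0],[0,0,0],[0,0,0],[0,0,0],[0,0,0],[0,0,0],[0,0,0],[0,0,0]]' --jaw '[0,40,70,100,100,100,100,100,100,100,100,100,100,100]'

```text
time: 15.1
tool_pos: [485.5, -151.8, 189.6]
tcp_rot: [180.0, -0.3, -12.1]
ft_force: [-0.1, 0.1, 1.4]
finger_gap: 85.7
```

```bash
python3 - <<'E'
from h import *
im,d=snap("side",4); crop("side",im,220,180,420,360,"s4",3)
E
python3 plan.py 16 c 20 200 230 90
```

```text
t 15.15 tcp [ 485.1 -151.6  188.1] rpy [179.99  -0.19 -12.07] F [ 0.8 -0.2  0.4] M [-0.04 -0.02  0.07] gap 85.7 cell [  -7.7 -291.7  188.1] j [-23.  -6. 103.   0.  82. -11.]
{"offset":[[1.8,-30.7,-2.6],[4.8,-30.4,-2.6],[7.7,-29.8,-2.6],[10.6,-28.9,-2.6],[13.4,-27.7,-2.6],[16.0,-26.3,-2.6],[18.5,-24.6,-2.6],[20.9,-22.6,-2.6],[23.0,-20.5,-2.6],[24.9,-18.1,-2.6],[26.5,-15.6,-2.6],[27.9,-13.0,-2.6],[29.1,-10.2,-2.6],[29.9,-7.3,-2.6],[30.5,-4.3,-2.6],[30.8,-1.3,-2.6]],"delta_rot":[[0.01,-0.01,-5.62],[0.01,-0.01,-5.62],[0.01,-0.01,-5.62],[0.01,-0.01,-5.62],[0.01,-0.01,-5.62],[0.01,-0.01,-5.62],[0.01,-0.01,-5.62],[0.01,-0.01,-5.62],[0.01,-0.01,-5.62],[0.01,-0.01,-5.62],[0.01,-0.01,-5.62],[0.01,-0.01,-5.62],[0.01,-0.01,-5.62],[0.01,-0.01,-5.62],[0.01,-0.01,-5.62],[0.01,-0.01,-5.62]]}
```

View pics/s4.png

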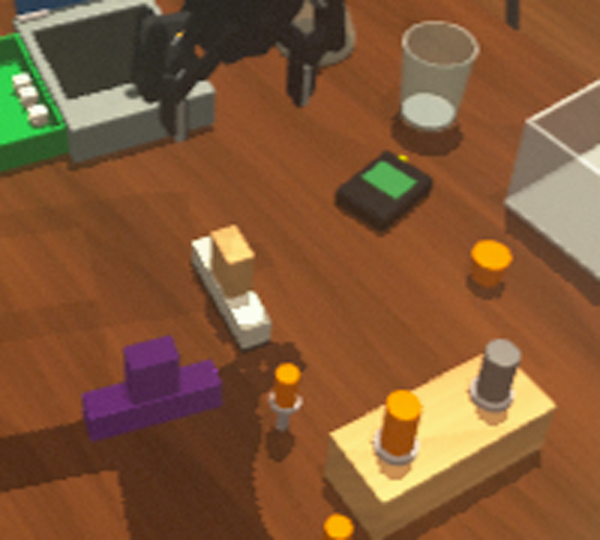

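The scraper stands upright on the bench at crop (232,285), and the neighbours are untouched. Next the lid: closed fingers go over and behind it at z≈245.

```bash
python3 plan.py 17 c 0 205 250 0 | tail -1 | cut -c1-60; python3 - <<'E'
from h import *
im,d=load("top",0);X=cloud("top",d)
from plan import w2c
# tall things near path: z>120 except lid
m=(X[...,2]>120);P=X[m];Q=np.array([w2c(p) for p in P]);k=(Q[:,1]>-330)&(Q[:,1]<300)&(abs(Q[:,0])<120)
import collections
print(k.sum(),Q[k].min(0),Q[k].max(0))
m=(X[...,2]>40);P=X[m];Q=np.array([w2c(p) for p in P]);k=(Q[:,1]>160)&(Q[:,1]<290)&(abs(Q[:,0])<100);print(k.sum(),Q[k])
E
```

```text
{"offset":[[0.5,-29.2,-3.6],[0.5,-29.2,-3.6],[0.5,-29.2,-3.6
2497 [ -81.24627059 -149.887386    120.00638834] [  65.26196673  147.8361104  1074.85128111]
0 []
```

Request:
jog_arm --offset '[[0,-10,-15],[0,-25,-15],[0.5,-29,-12],[0.5,-29,-10],[0.5,-29,-8],[0.5,-29,-4],[0.5,-29,-3],[0.5,-29,-3],[0.5,-29,-3],[0.5,-29,-3],[0.5,-29,-3],[0.5,-29,-3],[0,0,0]]' --delta_rot '[[0,0,0],[0,0,0],[0,0,0],[0,0,0],[0,0,0],[0,0,0],[0,0,0],[0,0,0],[0,0,0],[0,0,0],[0,0,0],[0,0,0],[0,0,0]]' --jaw '[100,50,0,0,0,0,0,0,0,0,0,0,0]'

```text
time: 16.45
tool_pos: [552.6, 186.2, 267.8]
tcp_rot: [180.0, 1.0, -12.2]
ft_force: [-0.9, -0.6, -0.2]
finger_gap: 0.3
```

```bash
python3 plan.py 8 c 0 205 250 0
```

```text
t 16.45 tcp [552.6 186.2 267.8] rpy [179.98   1.02 -12.17] F [-0.9 -0.6 -0.2] M [-0.01 -0.01 -0.01] gap 0.3 cell [-12.5  52.7 267.8] j [13.  5. 84.  0. 92. 25.]
{"offset":[[1.6,-19.0,2.2],[1.6,-19.0,2.2],[1.6,-19.0,2.2],[1.6,-19.0,2.2],[1.6,-19.0,2.2],[1.6,-19.0,2.2],[1.6,-19.0,2.2],[1.6,-19.0,2.2]],"delta_rot":[[0.0,0.13,-0.01],[0.0,0.13,-0.01],[0.0,0.13,-0.01],[0.0,0.13,-0.01],[0.0,0.13,-0.01],[0.0,0.13,-0.01],[0.0,0.13,-0.01],[0.0,0.13,-0.01]]}
```

Request:
jog_arm --offset '[[1.6,-20,1],[1.6,-20,1],[1.6,-20,1],[1.6,-20,1],[1.6,-20,1],[1.6,-20,1],[1.6,-18,1],[1.6,-10,1],[0,0,0]]' --delta_rot '[[0,0.13,0],[0,0.13,0],[0,0.13,0],[0,0.13,0],[0,0.13,0],[0,0.13,0],[0,0.13,0],[0,0.13,0],[0,0,0]]' --jaw '[0,0,0,0,0,0,0,0,0]'

```text
time: 17.35
tool_pos: [591.1, 333.4, 252.9]
tcp_rot: [179.4, 0.7, -12.1]
ft_force: [-0.2, -0.2, 0.6]
finger_gap: -0.1
```

```bash
python3 plan.py 5 c 0 205 165 0
```

```text
t 17.35 tcp [591.1 333.4 252.9] rpy [179.41   0.71 -12.12] F [-0.2 -0.2  0.6] M [-0.02 -0.02 -0.01] gap -0.1 cell [ -5.7 204.8 252.9] j [25. 20. 68. -0. 92. 37.]
{"offset":[[1.4,-0.2,17.6],[1.3,-0.2,17.6],[1.3,-0.2,17.6],[1.2,-0.1,17.6],[1.2,-0.1,17.6]],"delta_rot":[[0.12,0.14,-0.0],[0.12,0.14,-0.0],[0.12,0.14,-0.0],[0.12,0.14,-0.0],[0.12,0.14,-0.0]]}
```

Request:
jog_arm --offset '[[1.4,0,17.5],[1.3,0,17.5],[1.3,0,17.5],[1.2,0,16],[1,0,8],[0,0,0],[0,0,0]]' --delta_rot '[[0.12,0.14,0],[0.12,0.14,0],[0.12,0.14,0],[0.12,0.14,0],[0.12,0.14,0],[0,0,0],[0,0,0]]' --jaw '[0,0,0,0,0,0,0]'

```text
time: 18.05
tool_pos: [595.7, 326.5, 174.8]
tcp_rot: [179.9, 0.0, -12.3]
ft_force: [0.5, -0.3, 0.4]
finger_gap: 0.1
```

```bash
python3 plan.py 10 c 0 104 160 0
```

```text
t 18.05 tcp [595.7 326.5 174.8] rpy [ 1.7986e+02  5.0000e-02 -1.2270e+01] F [ 0.5 -0.3  0.4] M [-0.03 -0.06 -0.01] gap 0.1 cell [  0.2 198.9 174.8] j [24. 21. 75. -0. 84. 37.]
{"offset":[[0.0,9.5,1.5],[0.0,9.5,1.5],[0.0,9.5,1.5],[-0.0,9.5,1.5],[-0.0,9.5,1.5],[-0.0,9.5,1.5],[-0.0,9.5,1.5],[-0.0,9.5,1.5],[-0.0,9.5,1.5],[-0.0,9.5,1.5]],"delta_rot":[[0.01,0.0,-0.02],[0.01,0.0,-0.02],[0.01,0.0,-0.02],[0.01,0.0,-0.02],[0.01,0.0,-0.02],[0.01,0.0,-0.02],[0.01,0.0,-0.02],[0.01,0.0,-0.02],[0.01,0.0,-0.02],[0.01,0.0,-0.02]]}
```

Request:
jog_arm --offset '[[0,9.5,3],[0,9.5,3],[0,9.5,2],[0,9,2],[0,9,1.5],[0,9,1.5],[0,9,1.5],[0,9,1],[0,9,1],[0,9,0]]' --delta_rot '[[0,0,0],[0,0,0],[0,0,0],[0,0,0],[0,0,0],[0,0,0],[0,0,0],[0,0,0],[0,0,0],[0,0,0]]' --jaw '[0,0,0,0,0,0,0,0,0,0]'

```text
time: 19.05
tool_pos: [578.1, 233.2, 166.4]
tcp_rot: [-179.6, -0.5, -12.2]
ft_force: [0.0, 3.3, 2.3]
finger_gap: -0.1
```

```bash
python3 plan.py 1 c 0 104 160 0; python3 - <<'E'
from h import *
im,d=snap("side",5); crop("side",im,150,60,340,240,"s5",3)
E
```

```text
t 19.05 tcp [578.1 233.2 166.4] rpy [-179.55   -0.53  -12.19] F [0.  3.3 2.3] M [ 0.46 -0.04  0.05] gap -0.1 cell [  2.6 104.  166.4] j [17. 12. 86.  0. 80. 29.]
{"offset":[[-2.6,0.1,6.4]],"delta_rot":[[-0.44,-0.53,-0.09]]}
```

View pics/s5.png

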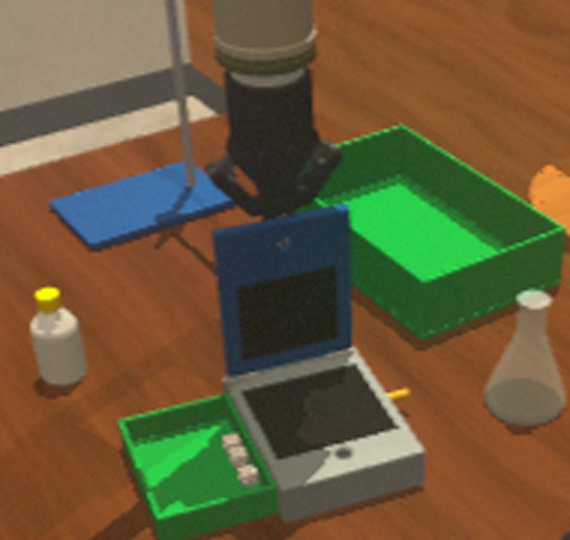

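The lid is near vertical with the fingers behind it, at about 4 N of push. Following the arc down.

Request:
jog_arm --offset '[[-1,10.7,2.3],[-1,10.7,2.3],[0,10.7,2.3],[0,10,3],[0,10,3],[0,10,3],[0,9,5.5],[0,9,5.5],[0,9,5.5]]' --delta_rot '[[-0.2,-0.2,0],[-0.2,-0.2,0],[0,0,0],[0,0,0],[0,0,0],[0,0,0],[0,0,0],[0,0,0],[0,0,0]]' --jaw '[0,0,0,0,0,0,0,0,0]'

```text
time: 20.0
tool_pos: [555.1, 137.4, 130.1]
tcp_rot: [179.9, -0.0, -12.3]
ft_force: [1.0, 0.4, 0.7]
finger_gap: -0.3
```

```bash
python3 plan.py 4 c 0 -7 111 0
```

```text
t 20.0 tcp [555.1 137.4 130.1] rpy [ 1.799e+02 -5.000e-02 -1.226e+01] F [1.  0.4 0.7] M [ 0.19 -0.06  0.07] gap -0.3 cell [1.000e-01 5.500e+00 1.301e+02] j [ 9.  7. 96. -0. 76. 21.]
{"offset":[[-0.0,3.1,4.8],[-0.0,3.1,4.8],[-0.0,3.1,4.8],[-0.0,3.1,4.8]],"delta_rot":[[0.02,-0.01,-0.04],[0.02,-0.01,-0.04],[0.02,-0.01,-0.04],[0.02,-0.01,-0.04]]}
```

Request:
jog_arm --offset '[[0,4,5],[0,4,6],[0,4,7],[0,4,8],[0,4,8],[0,4,8],[0,3,8],[0,2,8],[0,0,0]]' --delta_rot '[[0,0,0],[0,0,0],[0,0,0],[0,0,0],[0,0,0],[0,0,0],[0,0,0],[0,0,0],[0,0,0]]' --jaw '[0,0,0,0,0,0,0,0,0]'

```text
time: 20.9
tool_pos: [546.6, 105.0, 64.7]
tcp_rot: [179.8, 0.1, -12.3]
ft_force: [-0.6, -0.5, 0.0]
finger_gap: -0.1
```

```bash
python3 plan.py 4 c 0 -30 58 0;  python3 - <<'E'
from h import *
im,d=snap("side",6); crop("side",im,180,130,320,250,"s6",4)
E
```

```text
t 20.9 tcp [546.6 105.   64.7] rpy [ 1.7978e+02  1.5000e-01 -1.2300e+01] F [-0.6 -0.5  0. ] M [ 0.02 -0.    0.01] gap -0.1 cell [ -1.4 -27.9  64.7] j [  6.   9. 101.  -0.  70.  18.]
{"offset":[[0.4,0.5,1.7],[0.4,0.5,1.7],[0.4,0.5,1.7],[0.4,0.5,1.7]],"delta_rot":[[0.05,0.04,-0.05],[0.05,0.04,-0.05],[0.05,0.04,-0.05],[0.05,0.04,-0.05]]}
```

View pics/s6.png

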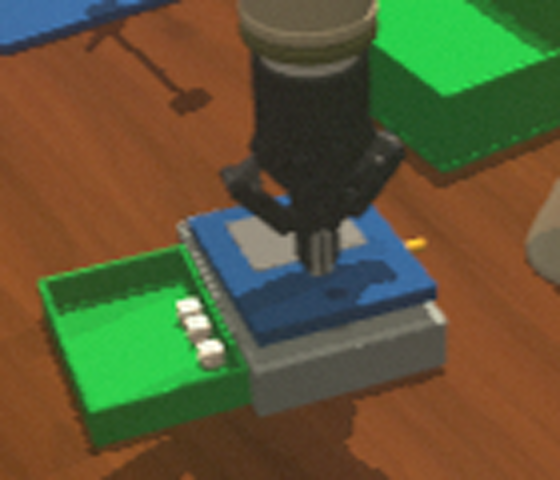

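The lid is almost shut at crop (320,270). Pressing the last few mm.

Request:
jog_arm --offset '[[0,0,3],[0,0,3],[0,0,2],[0,0,2],[0,0,2],[0,0,1],[0,0,1]]' --delta_rot '[[0,0,0],[0,0,0],[0,0,0],[0,0,0],[0,0,0],[0,0,0],[0,0,0]]' --jaw '[0,0,0,0,0,0,0]'

```text
time: 21.65
tool_pos: [548.2, 105.6, 52.9]
tcp_rot: [179.8, -0.0, -12.3]
ft_force: [-8.1, -1.6, 17.1]
finger_gap: -0.2
```

The tip is at z 52.9 (lid top expected at 53) with about 17 N, so the lid is shut. Lifting and heading for the pin.

Request:
jog_arm --offset '[[0,0,-5],[0,0,-20],[0,0,-30],[0,0,-30],[0,0,-20],[0,0,0]]' --delta_rot '[[0,0,0],[0,0,0],[0,0,0],[0,0,0],[0,0,0],[0,0,0]]' --jaw '[0,0,20,60,100,100]'

```text
time: 22.25
tool_pos: [547.4, 106.2, 161.4]
tcp_rot: [179.8, 0.1, -12.2]
ft_force: [1.5, 0.1, 0.7]
finger_gap: 57.9
```

```bash
python3 plan.py 17 w 478.2 -346.2 165 -95.2
```

```text
t 22.25 tcp [547.4 106.2 161.4] rpy [ 1.7982e+02  8.0000e-02 -1.2250e+01] F [1.5 0.1 0.7] M [ 0.02 -0.03  0.08] gap 57.9 cell [ -0.8 -26.6 161.4] j [ 6.  4. 97. -0. 80. 18.]
{"offset":[[1.7,26.9,-0.1],[3.9,26.6,-0.1],[6.2,26.2,-0.1],[8.4,25.6,-0.2],[10.5,24.8,-0.2],[12.6,23.8,-0.2],[14.6,22.6,-0.2],[16.5,21.3,-0.2],[18.2,19.8,-0.2],[19.8,18.2,-0.2],[21.3,16.4,-0.2],[22.6,14.6,-0.2],[23.8,12.6,-0.2],[24.8,10.5,-0.2],[25.6,8.4,-0.2],[26.2,6.2,-0.2],[26.6,3.9,-0.2]],"delta_rot":[[0.01,-0.0,4.88],[0.01,-0.0,4.88],[0.01,-0.0,4.88],[0.01,-0.0,4.88],[0.01,-0.0,4.88],[0.01,-0.0,4.88],[0.01,-0.0,4.88],[0.01,-0.0,4.88],[0.01,-0.0,4.88],[0.01,-0.0,4.88],[0.01,-0.0,4.88],[0.01,-0.0,4.88],[0.01,-0.0,4.88],[0.01,-0.0,4.88],[0.01,-0.0,4.88],[0.01,-0.0,4.88],[0.01,-0.0,4.88]]}
```

Request:
jog_arm --offset '[[1.7,26.9,-1],[3.9,26.6,-1],[6.2,26.2,-1],[8.4,25.6,-1],[10.5,24.8,-0.2],[12.6,23.8,-0.2],[14.6,22.6,-0.2],[16.5,21.3,-0.2],[18.2,19.8,-0.2],[19.8,18.2,-0.2],[21.3,16.4,-0.2],[22.6,14.6,-0.2],[23.8,12.6,-0.2],[24.8,10.5,-0.2],[25.6,8.4,-0.2],[22,5,-0.2],[12,2,-0.2],[0,0,0]]' --delta_rot '[[0,0,4.88],[0,0,4.88],[0,0,4.88],[0,0,4.88],[0,0,4.88],[0,0,4.88],[0,0,4.88],[0,0,4.88],[0,0,4.88],[0,0,4.88],[0,0,4.88],[0,0,4.88],[0,0,4.88],[0,0,4.88],[0,0,4.88],[0,0,4.5],[0,0,2],[0,0,0]]' --jaw '[100,100,100,100,100,100,100,100,100,100,100,100,100,100,100,100,100,100]'

```text
time: 24.05
tool_pos: [461.3, -338.0, 149.3]
tcp_rot: [179.1, 0.3, -95.1]
ft_force: [0.2, 0.6, -0.7]
finger_gap: 85.6
```

```bash
python3 plan.py 3 w 478.2 -346.2 140 -95.2
python3 - <<'E'
from plan import *
im,d=snap("top",7); im2,d2=snap("side",7)
print(proj("top",c2w([0,-62,53])),proj("side",c2w([0,-62,53])))
a=cv2.resize(im[180:250,180:270],None,fx=4.4,fy=4.4,interpolation=2);b=cv2.resize(im2[170:240,220:310],None,fx=4.4,fy=4.4,interpolation=2)
cv2.imwrite("pics/c7.png",np.hstack([a,b])[:,:,::-1])
E
```

```text
t 24.05 tcp [ 461.3 -338.   149.3] rpy [179.05   0.31 -95.07] F [ 0.2  0.6 -0.7] M [ 0.02 -0.02 -0.03] gap 85.6 cell [   8.1 -478.9  149.3] j [-41.   7.  94.  -0.  79.  54.]
{"offset":[[2.3,-5.9,3.0],[2.2,-5.9,3.0],[2.2,-5.9,3.1]],"delta_rot":[[0.32,0.1,0.04],[0.32,0.1,0.04],[0.32,0.1,0.04]]}
[248.47568361 214.54762383] [263.56333772 207.20610795]
```

View pics/c7.png

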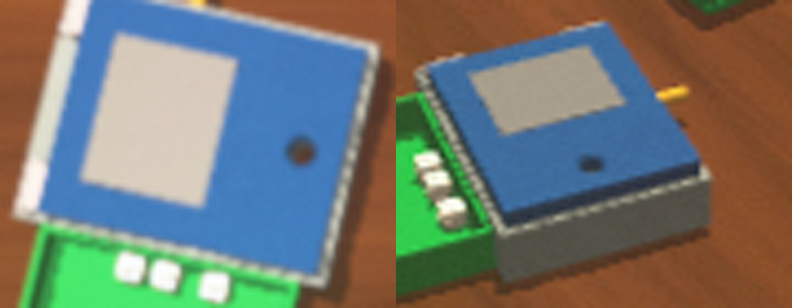

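The lid is flush and its hole is at top (248.2,214.3), predicted (248.5,214.5). Side view agrees within about 1 px. Checking the knob position with both cameras before descending.

Request:
jog_arm --offset '[[2.3,-5.9,3],[2.2,-5.9,3],[2.2,-5,3],[0,0,0],[0,0,0]]' --delta_rot '[[0.32,0.1,0.04],[0.32,0.1,0.04],[0.32,0.1,0.04],[0,0,0],[0,0,0]]' --jaw '[100,100,100,100,100]'

```text
time: 24.65
tool_pos: [481.0, -341.2, 139.0]
tcp_rot: [-179.9, 0.1, -94.6]
ft_force: [-0.9, 0.5, 1.2]
finger_gap: 85.0
```

```bash
python3 - <<'E'
from plan import *
im,d=load("side",4);
P=np.array([478,-346,98]);p=proj("side",P);print(p,proj("side",[520,-350,50]))
u,v=p.astype(int);crop("side",im,u-20,v-20,u+20,v+30,"k",10)
hsv=cv2.cvtColor(im,cv2.COLOR_RGB2HSV);X=cloud("side",d)
m=(hsv[...,0]<25)&(hsv[...,1]>180)&(abs(X[...,0]-478)<30)&(abs(X[...,1]+346)<30)&(X[...,2]>94)
vv,uu=np.nonzero(m);print(m.sum(),ray("side",uu.mean(),vv.mean(),98))
m=(hsv[...,0]<25)&(hsv[...,1]>180)&(abs(X[...,0]-478)<30)&(abs(X[...,1]+346)<30)&(X[...,2]>60)&(X[...,2]<92)
print(X[m].mean(0))
E
python3 plan.py 6 w 478.2 -346.2 64 -95.2
```

```text
[353.29577608 314.42796957] [366.7258284  319.59455805]
107 [ 477.65555765 -347.75658737   98.        ]
[ 471.75527738 -353.40685495   76.53117608]
t 24.65 tcp [ 481.  -341.2  139. ] rpy [-1.7989e+02  9.0000e-02 -9.4580e+01] F [-0.9  0.5  1.2] M [ 0.02 -0.04  0.1 ] gap 85.0 cell [  28.1 -478.   139. ] j [-40.   9.  93.   0.  78.  54.]
{"offset":[[0.9,0.4,12.5],[0.9,0.4,12.5],[0.9,0.4,12.5],[0.9,0.4,12.5],[0.9,0.4,12.5],[0.9,0.4,12.5]],"delta_rot":[[-0.02,0.01,0.1],[-0.02,0.01,0.1],[-0.02,0.01,0.1],[-0.02,0.01,0.1],[-0.02,0.01,0.1],[-0.02,0.01,0.1]]}
```

View pics/k.png

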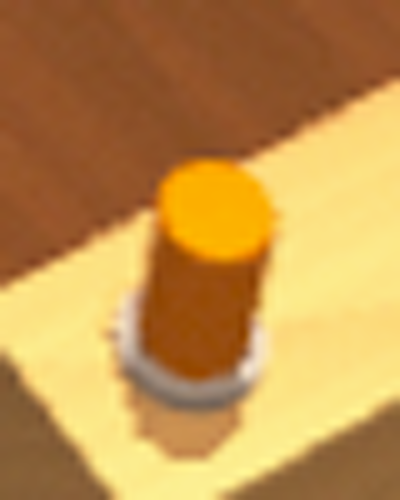

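Both cameras put the knob at (478,−347) ±1.5 mm. The crop shows its orange top at (215,208) of 400×500, centred as projected. Descending.

Request:
jog_arm --offset '[[0.9,0.4,12],[0.9,0.4,12],[0.9,0.4,12],[0.9,0.4,10],[0.9,0.4,8],[0.5,0.4,4],[0,0,0],[0,0,0]]' --delta_rot '[[0,0,0.1],[0,0,0.1],[0,0,0.1],[0,0,0.1],[0,0,0.1],[0,0,0.1],[0,0,0],[0,0,0]]' --jaw '[100,100,100,100,100,100,100,100]'

```text
time: 25.45
tool_pos: [476.7, -345.5, 74.0]
tcp_rot: [180.0, 0.2, -95.2]
ft_force: [-0.0, 0.2, -0.9]
finger_gap: 85.4
```

```bash
python3 plan.py 3 w 478.2 -346.8 64 -95.2
```

```text
t 25.45 tcp [ 476.7 -345.5   74. ] rpy [179.96   0.19 -95.24] F [-0.   0.2 -0.9] M [ 0.   -0.01 -0.  ] gap 85.4 cell [  24.7 -483.    74. ] j [-41.  13.  96.   0.  71.  54.]
{"offset":[[0.4,-0.5,3.3],[0.4,-0.5,3.3],[0.4,-0.5,3.3]],"delta_rot":[[0.01,0.06,-0.01],[0.01,0.06,-0.01],[0.01,0.06,-0.01]]}
```

Request:
jog_arm --offset '[[0.4,-0.5,3.3],[0.4,-0.5,3.3],[0.3,-0.4,2.5],[0,0,0],[0,0,0]]' --delta_rot '[[0,0.06,0],[0,0.06,0],[0,0.06,0],[0,0,0],[0,0,0]]' --jaw '[100,100,100,100,100]'

```text
time: 25.95
tool_pos: [479.3, -347.6, 65.9]
tcp_rot: [-179.9, -0.1, -95.2]
ft_force: [-0.1, -1.1, -0.6]
finger_gap: 85.2
```

```bash
python3 plan.py 2 w 478.2 -346.8 64 -95.2
```

```text
t 25.95 tcp [ 479.3 -347.6   65.9] rpy [-1.799e+02 -1.100e-01 -9.524e+01] F [-0.1 -1.1 -0.6] M [-0.03 -0.02  0.03] gap 85.2 cell [  27.7 -484.6   65.9] j [-41.  14.  96.  -0.  70.  54.]
{"offset":[[-0.3,0.6,1.0],[-0.3,0.6,1.0]],"delta_rot":[[-0.05,-0.05,-0.02],[-0.05,-0.05,-0.02]]}
```

Request:
jog_arm --offset '[[0,0.4,1.5],[0,0,0],[0,0,0],[0,0,0],[0,0,0],[0,0,0],[0,0,0],[0,0,0],[0,0,0],[0,0,0]]' --delta_rot '[[0,0,0],[0,0,0],[0,0,0],[0,0,0],[0,0,0],[0,0,0],[0,0,0],[0,0,0],[0,0,0],[0,0,0]]' --jaw '[60,20,0,0,0,0,0,0,0,0]' --newtons 40

```text
time: 26.95
tool_pos: [479.1, -347.7, 64.8]
tcp_rot: [-179.9, -0.1, -95.2]
ft_force: [-0.3, -0.1, 0.3]
finger_gap: 23.2
```

```bash
python3 plan.py 2 w 478.2 -346.8 64 -95.2
```

```text
t 26.95 tcp [ 479.1 -347.7   64.8] rpy [-1.7986e+02 -1.3000e-01 -9.5230e+01] F [-0.3 -0.1  0.3] M [-0.04 -0.03  0.01] gap 23.2 cell [  27.5 -484.7   64.8] j [-41.  14.  96.  -0.  70.  54.]
{"offset":[[-0.4,0.5,0.4],[-0.4,0.5,0.4]],"delta_rot":[[-0.07,-0.07,-0.01],[-0.07,-0.07,-0.01]]}
```

Knob gripped (gap 23.2 on 24). The pin foot is at TCP z − 58.8, so home is TCP z ≈ 67.8. Lifting with a firmer grip.

Request:
jog_arm --offset '[[0,0,0],[0,0,0],[0,0,-6],[0,0,-10],[0,0,-12],[0,0,-15],[0,0,-15],[0,0,-15],[0,0,-15],[0,0,-10],[0,0,-5],[0,0,0],[0,0,0]]' --delta_rot '[[0,0,0],[0,0,0],[0,0,0],[0,0,0],[0,0,0],[0,0,0],[0,0,0],[0,0,0],[0,0,0],[0,0,0],[0,0,0],[0,0,0],[0,0,0]]' --jaw '[0,0,0,0,0,0,0,0,0,0,0,0,0]' --newtons 90

```text
time: 28.25
tool_pos: [479.7, -348.2, 180.1]
tcp_rot: [-179.7, -0.3, -95.2]
ft_force: [0.1, 0.4, -1.4]
finger_gap: 21.9
```

```bash
python3 -c "
from plan import *
print(c2w([0,-62,53]))"; python3 plan.py 18 c 0 -62 165 -83
```

```text
[540.8036491   71.37743932  53.        ]
t 28.25 tcp [ 479.7 -348.2  180.1] rpy [-179.65   -0.28  -95.23] F [ 0.1  0.4 -1.4] M [ 0.02 -0.02 -0.01] gap 21.9 cell [  28.2 -485.   180.1] j [-41.   8.  91.  -0.  81.  54.]
{"offset":[[-23.5,-1.3,0.7],[-23.5,-1.3,0.7],[-23.5,-1.3,0.7],[-23.5,-1.3,0.7],[-23.5,-1.3,0.8],[-23.5,-1.3,0.8],[-23.5,-1.3,0.8],[-23.5,-1.3,0.8],[-23.5,-1.3,0.8],[-23.5,-1.3,0.8],[-23.5,-1.3,0.8],[-23.5,-1.3,0.8],[-23.5,-1.3,0.8],[-23.5,-1.3,0.8],[-23.5,-1.3,0.8],[-23.5,-1.3,0.8],[-23.5,-1.3,0.8],[-23.5,-1.3,0.8]],"delta_rot":[[-0.02,-0.02,-0.01],[-0.02,-0.02,-0.01],[-0.02,-0.02,-0.01],[-0.02,-0.02,-0.01],[-0.02,-0.02,-0.01],[-0.02,-0.02,-0.01],[-0.02,-0.02,-0.01],[-0.02,-0.02,-0.01],[-0.02,-0.02,-0.01],[-0.02,-0.02,-0.01],[-0.02,-0.02,-0.01],[-0.02,-0.02,-0.01],[-0.02,-0.02,-0.01],[-0.02,-0.02,-0.01],[-0.02,-0.02,-0.01],[-0.02,-0.02,-0.01],[-0.02,-0.02,-0.01],[-0.02,-0.02,-0.01]]}
```

Request:
jog_arm --offset '[[-12,-1,0],[-20,-1,0],[-23.5,-1.3,0],[-23.5,-1.3,0],[-23.5,-1.3,0],[-23.5,-1.3,0],[-23.5,-1.3,0],[-23.5,-1.3,0],[-23.5,-1.3,0],[-23.5,-1.3,0],[-23.5,-1.3,0],[-23.5,-1.3,0],[-23.5,-1.3,0],[-23.5,-1.3,0],[-23.5,-1.3,0],[-23.5,-1.3,0],[-20,-1.3,0],[-12,-1,0],[-5,0,0],[0,0,0]]' --delta_rot '[[0,0,0],[0,0,0],[0,0,0],[0,0,0],[0,0,0],[0,0,0],[0,0,0],[0,0,0],[0,0,0],[0,0,0],[0,0,0],[0,0,0],[0,0,0],[0,0,0],[0,0,0],[0,0,0],[0,0,0],[0,0,0],[0,0,0],[0,0,0]]' --jaw '[0,0,0,0,0,0,0,0,0,0,0,0,0,0,0,0,0,0,0,0]'

```text
time: 30.25
tool_pos: [525.8, 78.9, 160.1]
tcp_rot: [178.5, 0.3, -95.1]
ft_force: [-0.6, -0.1, -0.4]
finger_gap: 22.1
```

```bash
python3 plan.py 6 c 0 -62 130 -83
```

```text
t 30.25 tcp [525.8  78.9 160.1] rpy [178.49   0.34 -95.07] F [-0.6 -0.1 -0.4] M [-0.04  0.03 -0.  ] gap 22.1 cell [-16.3 -57.8 160.1] j [  3.   1. 100.   1.  81.  98.]
{"offset":[[1.1,-2.7,4.9],[1.1,-2.7,5.0],[1.0,-2.7,5.0],[1.0,-2.7,5.0],[1.0,-2.7,5.0],[1.0,-2.6,5.0]],"delta_rot":[[0.25,0.06,0.01],[0.25,0.06,0.01],[0.25,0.06,0.01],[0.25,0.06,0.01],[0.25,0.06,0.01],[0.25,0.06,0.01]]}
```

Request:
jog_arm --offset '[[1.1,-2.7,4.5],[1.1,-2.7,4.5],[1,-2.7,4.5],[1,-2.7,4.5],[1,-2.5,4.5],[0.8,-2,3],[0,0,0],[0,0,0]]' --delta_rot '[[0.25,0.06,0],[0.25,0.06,0],[0.25,0.06,0],[0.25,0.06,0],[0.25,0.06,0],[0.25,0.06,0],[0,0,0],[0,0,0]]' --jaw '[0,0,0,0,0,0,0,0]'

```text
time: 31.05
tool_pos: [540.8, 67.4, 130.9]
tcp_rot: [-180.0, -0.1, -95.3]
ft_force: [-0.4, 0.5, -0.8]
finger_gap: 22.1
```

```bash
python3 plan.py 2 c 0 -62 130 -83; python3 - <<'E'
from plan import *
im,d=snap("side",8); 
s=monitor.sense();p=s["tool_pos"];f=p-np.array([0,0,58.8])
print("pred foot px",proj("side",f),"hole px",proj("side",c2w([0,-62,53])))
im2=cv2.resize(im[150:235,215:315],None,fx=7,fy=7,interpolation=2)
cv2.imwrite("pics/s8.png",im2[:,:,::-1])
E
```

```text
t 31.05 tcp [540.8  67.4 130.9] rpy [-1.7997e+02 -1.3000e-01 -9.5300e+01] F [-0.4  0.5 -0.8] M [ 0.02  0.01 -0.08] gap 22.1 cell [  0.8 -65.9 130.9] j [  2.   3. 101.  -0.  76.  97.]
{"offset":[[-2.0,0.2,0.4],[-2.0,0.2,0.4]],"delta_rot":[[-0.01,-0.06,-0.1],[-0.01,-0.06,-0.1]]}
pred foot px [264.1716892  202.60069657] hole px [263.56333772 207.20610795]
```

View pics/s8.png

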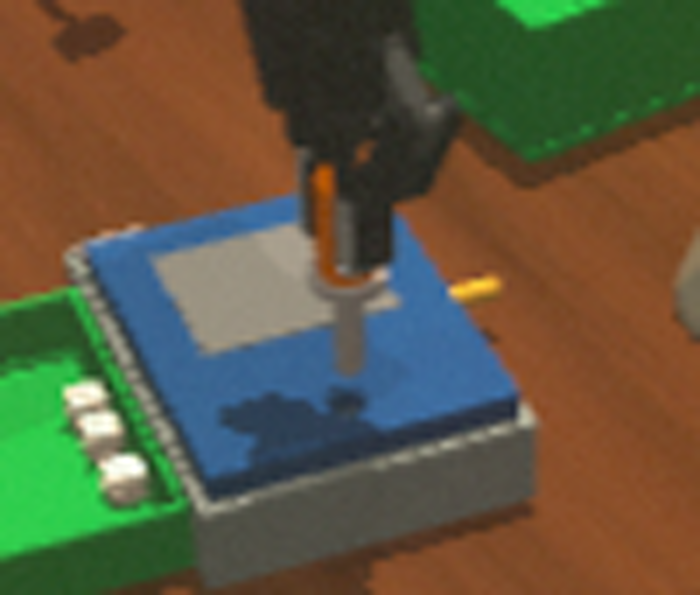

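The pin's foot is at crop (349,374) and the lid hole at (345,402). Both sit the same +0.7 px from prediction, so the relative model holds. Centring 4 mm in y, then lowering to just above the hole.

Request:
jog_arm --offset '[[-1.5,0,3],[-1.5,0,4],[-1,0,3],[0,0,1],[0,0,0],[0,0,0]]' --delta_rot '[[0,-0.06,-0.1],[0,-0.06,-0.1],[0,0,0],[0,0,0],[0,0,0],[0,0,0]]' --jaw '[0,0,0,0,0,0]'

```text
time: 31.7
tool_pos: [541.3, 72.3, 119.4]
tcp_rot: [-179.9, 0.0, -95.0]
ft_force: [-0.5, 0.3, -0.7]
finger_gap: 21.8
```

```bash
python3 plan.py 2 c 0 -62 117 -83; python3 - <<'E'
from plan import *
im,d=snap("side",9); imt,dt=snap("top",9)
s=monitor.sense();p=s["tool_pos"];f=p-np.array([0,0,58.8])
print("pred foot px",(proj("side",f)-[235,170])*10,"hole px",(proj("side",c2w([0,-62,53]))-[235,170])*10)
im2=cv2.resize(im[170:225,235:295],None,fx=10,fy=10,interpolation=2)
cv2.imwrite("pics/s9.png",im2[:,:,::-1])
E
```

```text
t 31.7 tcp [541.3  72.3 119.4] rpy [-1.7994e+02  2.0000e-02 -9.5040e+01] F [-0.5  0.3 -0.7] M [-0.    0.01 -0.04] gap 21.8 cell [  0.3 -61.  119.4] j [  2.   4. 101.   0.  75.  97.]
{"offset":[[0.5,0.2,1.2],[0.5,0.2,1.2]],"delta_rot":[[-0.03,0.01,0.03],[-0.03,0.01,0.03]]}
pred foot px [284.89174106 348.23280293] hole px [285.63337722 372.06107945]
```

View pics/s9.png

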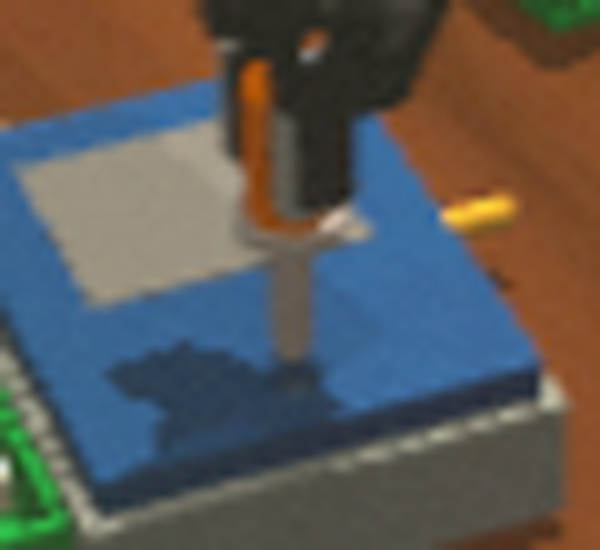

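The foot at (290,360) is directly over the hole at (293,376). Inserting slowly and watching the force.

Request:
jog_arm --offset '[[0.3,0.1,2],[0.3,0.1,2],[0,0,2],[0,0,2],[0,0,2],[0,0,0]]' --delta_rot '[[0,0,0],[0,0,0],[0,0,0],[0,0,0],[0,0,0],[0,0,0]]' --jaw '[0,0,0,0,0,0]'

```text
time: 32.4
tool_pos: [541.2, 71.5, 108.8]
tcp_rot: [-179.9, 0.0, -95.1]
ft_force: [-0.5, 0.1, -0.5]
finger_gap: 22.1
```

```bash
python3 plan.py 1 c 0 -62 105 -83
```

```text
t 32.4 tcp [541.2  71.5 108.8] rpy [-1.7991e+02  2.0000e-02 -9.5060e+01] F [-0.5  0.1 -0.5] M [-0.02 -0.06 -0.03] gap 22.1 cell [  0.4 -61.8 108.8] j [  2.   4. 102.   0.  74.  97.]
{"offset":[[0.1,0.4,3.8]],"delta_rot":[[-0.09,0.02,0.04]]}
```

Request:
jog_arm --offset '[[0.1,0.2,2.5],[0,0,2.5],[0,0,2.5],[0,0,2.5],[0,0,2.5],[0,0,0]]' --delta_rot '[[-0.05,0,0],[0,0,0],[0,0,0],[0,0,0],[0,0,0],[0,0,0]]' --jaw '[0,0,0,0,0,0]'

```text
time: 33.0
tool_pos: [541.0, 71.4, 95.0]
tcp_rot: [-180.0, 0.0, -95.1]
ft_force: [0.1, 0.5, -1.3]
finger_gap: 21.8
```

```bash
python3 plan.py 1 c 0 -62 95 -83
```

```text
t 33.0 tcp [541.   71.4  95. ] rpy [-1.7996e+02  2.0000e-02 -9.5060e+01] F [ 0.1  0.5 -1.3] M [ 0.05 -0.01  0.03] gap 21.8 cell [  0.1 -61.9  95. ] j [  2.   5. 102.   0.  72.  97.]
{"offset":[[0.1,0.2,0.0]],"delta_rot":[[-0.04,0.02,0.04]]}
```

Foot at z≈36, already below the lid and plate mouth, with no force. Continuing to home.

Request:
jog_arm --offset '[[0,0,3],[0,0,3],[0,0,3],[0,0,3],[0,0,3],[0,0,3],[0,0,3],[0,0,2],[0,0,0]]' --delta_rot '[[0,0,0],[0,0,0],[0,0,0],[0,0,0],[0,0,0],[0,0,0],[0,0,0],[0,0,0],[0,0,0]]' --jaw '[0,0,0,0,0,0,0,0,0]'

```text
time: 33.9
tool_pos: [541.0, 71.5, 69.8]
tcp_rot: [-180.0, 0.0, -95.1]
ft_force: [0.5, -0.2, -0.1]
finger_gap: 22.0
```

```bash
python3 plan.py 1 c 0 -62 68 -83
```

```text
t 33.9 tcp [541.   71.5  69.8] rpy [-1.7997e+02  3.0000e-02 -9.5060e+01] F [ 0.5 -0.2 -0.1] M [ 0.01 -0.06  0.02] gap 22.0 cell [  0.2 -61.9  69.8] j [  2.   7. 103.   0.  70.  97.]
{"offset":[[0.1,0.2,1.8]],"delta_rot":[[-0.03,0.03,0.04]]}
```

Request:
jog_arm --offset '[[0,0,1],[0,0,1],[0,0,1],[0,0,1]]' --delta_rot '[[0,0,0],[0,0,0],[0,0,0],[0,0,0]]' --jaw '[0,0,0,0]' --newtons 120

```text
time: 34.3
tool_pos: [541.3, 71.5, 67.9]
tcp_rot: [-180.0, 0.0, -95.0]
ft_force: [-7.0, -0.1, 9.6]
finger_gap: 21.0
```

Collar contact at TCP z 67.9 (expected 67.8). Now pressing firmer.

Request:
jog_arm --offset '[[0,0.3,1.5],[0,0.2,1.5],[0,0,1.5]]' --delta_rot '[[0,0,0],[0,0,0],[0,0,0]]' --jaw '[0,0,0]'

```text
time: 34.6
tool_pos: [541.4, 71.5, 67.9]
tcp_rot: [-179.9, -0.0, -95.0]
ft_force: [-8.9, -0.5, 14.5]
finger_gap: 21.5
```

```bash
python3 -c "
from plan import *
show()"
```

```text
t 34.6 tcp [541.4  71.5  67.9] rpy [-179.9    -0.    -95.04] F [-8.9 -0.5 14.5] M [-0.15  1.41 -0.04] gap 21.5 cell [  0.6 -61.8  67.9] j [  2.   7. 103.  -0.  69.  97.]
```

Request:
jog_arm --offset '[[0,0.5,2.4],[0,0.5,2.4]]' --delta_rot '[[0,0,0],[0,0,0]]' --jaw '[0,0]'

```text
time: 34.8
tool_pos: [541.4, 71.5, 67.8]
tcp_rot: [-179.8, -0.0, -95.0]
ft_force: [-11.0, -1.3, 19.7]
finger_gap: 21.0
```

```bash
python3 - <<'E'
from plan import *
im,d=snap("side",10); im2,d2=snap("top",10)
show()
a=cv2.resize(im[165:235,215:305],None,fx=4.4,fy=4.4,interpolation=2);b=cv2.resize(im[230:350,250:410],(396,308),interpolation=2)
cv2.imwrite("pics/c10.png",np.hstack([a,b])[:,:,::-1])
cv2.imwrite("pics/t10.png",im2[:,:,::-1])
E
```

```text
t 34.9 tcp [541.4  71.5  67.8] rpy [-1.798e+02 -2.000e-02 -9.502e+01] F [-10.4  -1.   19.4] M [-0.2   1.76 -0.08] gap 21.4 cell [  0.5 -61.8  67.8] j [  2.   7. 103.  -0.  69.  97.]
```

View pics/c10.png

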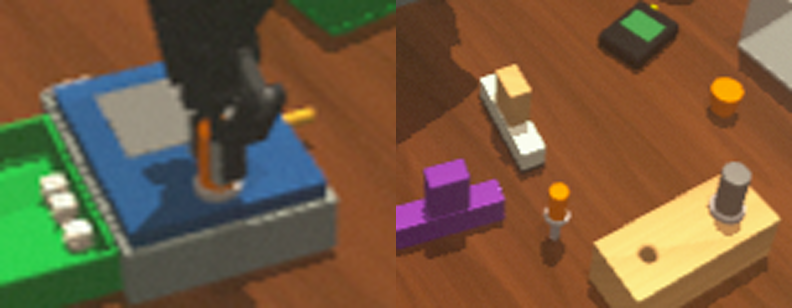

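View pics/t10.png

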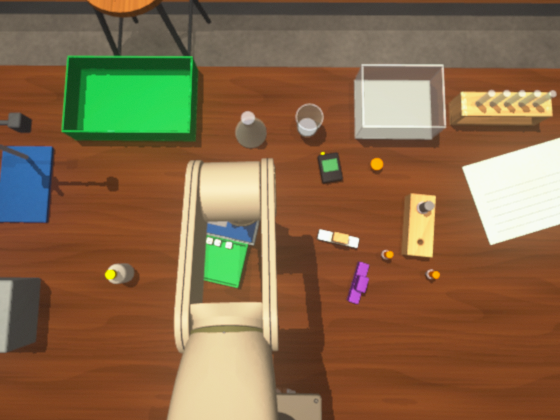

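The side crop shows the collar flat on the lid at (218,190), the lid flush and three chips in the tray at (52,185), (62,207) and (77,235). The scraper is upright at (513,115) and the grey pin is still in its block at (732,190). In the top view the other bench items haven't moved. The downward push is steady at about 19 N, so I'm handing in.

```bash
python3 -c "
from bench import r,monitor
print(r.hand_in()); s=monitor.sense();print(s['time'],s['ft_force'],s['tool_pos'])"
```

```text
the job is handed in; nothing more can be done
None
the job is handed in; nothing more can be done
```

The job is finished and handed in at about 35 s of the 72 s allowed. I swept the three chips into the green tray with the scraper, stood it back upright at about its original spot, and shut the lid. I then pushed the large orange-knobbed pin home and kept hold of it.

- **Chips:** all three lie on the tray floor (tops at z ≈ 16–18 mm), and the plate is clear.
- **Lid:** the fingertips read z 52.9 mm on it when shut, against 53 expected.
- **Pin:** contact came at TCP z 67.9 mm, against 67.8 worked out from the grasp. The last picture shows the collar flat on the lid.
- **Push:** about 19 N down and steady, with the knob held at the 120 N grip setting.
- **Everything else:** in the last pictures the grey-knobbed pin, the purple look-alike, the small pins and the other bench items look unmoved.

**Disagreement:** a sideways force of about 10 N remained at the wrist while pressing, and two small corrections did not remove it.

**Not checked:** I have no reading from the second after hand-in, because the state could no longer be read.

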